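Thread finished rings onto the carrying rod and hang them on the stand

TASK

Pick up the carrying rod by its wooden handle, thread it through all three rings where they stand in the wooden rack and lift them off together, leaving the solid disc without a hole standing in its slot. Then lay the loaded rod in the two notched posts of the steel stand, either way round, with its bare shaft resting in both notches, centred so that the handle and the ball tip are both outside the posts and the three rings hang free between them, and let go. Do not knock the other things on the bench about.

Things in the scene. Friction and masses are not known exactly. Their poses are not given: they have to be found in the camera images.
- rod: steel shaft 8 mm thick, 16 mm ball on its tip, square wooden handle 16 x 16 x 80 mm, 95 g. Origin on the axis at the handle's front face, +x to the tip: handle x -80 to 0 mm, bare shaft 0 to 152, ball centre 160, tip end 168; balance point about x = 70. Starts lying level on the bench, axis 8 mm up, left or right of rack and stand, tip away from the robot
- rod_handle (a point): middle of the rod's handle, on its axis, 40 mm behind the front face of the handle
- rod_mid (a point): point on the rod's axis 80 mm ahead of the front face of the handle
- ring1: aluminium ring, 52 mm outside, 28 mm hole, 6 mm thick, about 30 g; origin at its centre, its axis (through the hole) is its x. Starts standing on edge in one slot of the rack, its centre 32 mm above the bench, held loosely (0.75 mm play each side) in the slot's bottom 12 mm
- ring2: aluminium ring, 52 mm outside, 28 mm hole, 6 mm thick, about 30 g; origin at its centre, its axis (through the hole) is its x. Starts standing on edge in one slot of the rack, its centre 32 mm above the bench, held loosely (0.75 mm play each side) in the slot's bottom 12 mm
- ring3: aluminium ring, 52 mm outside, 28 mm hole, 6 mm thick, about 30 g; origin at its centre, its axis (through the hole) is its x. Starts standing on edge in one slot of the rack, its centre 32 mm above the bench, held loosely (0.75 mm play each side) in the slot's bottom 12 mm
- blank: solid aluminium disc without a hole, 52 mm across, 6 mm thick; origin at its centre, its axis is its x. Starts standing on edge in the end slot at one end of the rack (either end), so the rod can thread the rings only from the other end; it must stay standing there
- rack: fixed wooden rack 160 x 64 x 18 mm with four slots in a row along its x at -68, -12, 12 and 68 mm, slot floors 6 mm above the bench; origin at the centre of its underside. Rings in both middle slots and one end slot, the blank in the other end slot. Its x lies within 12 degrees of the world's y. Nearer to or farther from the robot than the stand
- rack_row (a point): point on the common axis of the discs standing in the rack, above the rack's centre, 32 mm above the bench; the common axis is the rack's x
- stand: fixed steel stand: base 150 x 60 x 8 mm, two posts at x = -60 and +60 mm, each 6 mm thick along x, with a 90 degree V notch open at the top (34 mm wide mouth, top 86 mm above the bench). Origin at the centre of its underside. Its x, post to post, lies within 12 degrees of the world's y
- stand_seat (a point): midway between the posts, 75 mm above the bench: where the rod's axis lies when the shaft rests in both notches; axes as the stand's
- tin: shallow closed round tin, 54 mm across, 16 mm tall, lying flat; origin at the centre of its underside; bystander
- punch: chasing punch, a dark square steel bar 10 mm thick and 70 mm long along its x, lying on the bench between the rack and the stand; bystander
- hammer: hammer lying on the bench, 260 mm long along its x; bystander
- bowl: small open copper bowl, 90 mm across the rim, 40 mm tall; origin at the centre of its underside; bystander
- block: dark steel bench block 70 x 70 x 30 mm; origin at the centre of its underside; bystander
- punch_pot: fixed round wooden pot 80 mm across, 90 mm tall, with five punches sticking out to 155 mm above the bench; origin at the centre of its underside; obstacle
Mind the look-alikes: they are no part of the job. Leave any green look-alike of the stand alone.

How it is judged:
By the outcome, as a careful person would: the job done as asked, in the order asked, and still so for the second after the job is handed in, with the robot touching nothing.
It also fails if it takes over 61 s, if anything falls off the work surface, if the arm or the gripper's body presses on something with over 40 N, if the wrist force passes 120 N, or if a joint passes its speed limit or range.

ROBOT

A 6-joint arm with a two-finger parallel gripper is mounted at the origin on the work surface. World frame = base frame: x ahead of the robot, y to its left, z up, the work surface at z = 0. Lengths are in m, angles in rad, forces in N, time in s.
With the tool pointing down it reaches from about 0.35 to 0.8 m from the base axis. Payload 7.3 kg.
Tool frame: the origin (TCP) lies at the centre of the arm's flange, where the gripper is bolted on; the fingertips stand 173 mm ahead of it and the grasp point (between the pads) lies 155 mm ahead of it; z points along the fingers, x is the direction in which the jaws open and shut, and the axes are right-handed (so a half turn about z gives the same grasp; the last joint's range is limited). The gripper opens to 85 mm and grips with 20 to 120 N. Pads are 22 mm wide; open, the fingers measure 114 mm over their backs; the gripper's body (76 mm by 85 mm) begins 54 mm behind the grasp point. The pads swing forward as they close: fully open they stand 13 mm farther back than shut.
Start: joints at [-1.355, 0.342, 1.524, -0, 1.275, -0.146], TCP at [0.186, -0.491, 0.405] pointing down, gripper open.
Joint ranges: [-2.53, 2.53], [-0.77, 2.02], [0.04, 2.7], [-1, 4.14], [0.28, 2.66], [-3.11, 3.11]. Speed limits (rad/s): [2.57, 2.57, 3.14, 3.14, 3.14, 3.14].

INTERFACE

Orientations are given as a rotation vector (axis times angle).
In Python, from station import sense, grab_frame, finish_job, masks_of, tip_of gives the robot as it stands.
- The arm moves only by the tool apply_moves, never from a script. Its argument "deltas" is text: rows parted by semicolons, each of 6 numbers parted by spaces: the shift along the tool's x, y, z in mm, then the turn, a rotation vector about the tool's x, y, z in rad. In form: tx ty tz wx wy wz; .... A call has exactly 5 rows; each row shifts and turns the commanded pose from where the row before left it, along the tool's axes as they then stand; what a row does not reach is not made up. A row lasts 1/12 s, in which the tool goes at most 41.7 mm and 7.16 degrees, less where a joint would pass 70% of its speed; a pose out of reach is approached as far as the arm can. A call is refused whole if a number of a shift passes 41.7 or a number of a turn 0.125, either way. A call with a gripper value outside its range is refused whole. "fingers" is the closure in counts, from 0 (fully open) to 255 (shut), set as the call begins (left out, the last holds). The fingers move at their own pace and stop on an object; "force" is the grip in N (left out, the last holds). Time passes only in rows, so rows that do not move let the fingers close, or fill a call up. It gives the time, the measured TCP pose, the force and the opening at its end, in the units of the state.
- sense(): the state, without advancing time (a new reading comes with each control period).
- grab_frame(name): name is "scene" or "top" or "wrist"; returns a dict with "img" (384x512x3 uint8, red, green, blue), "intrinsics" (3x3 intrinsics, pixels), "xyz" and "orientation" of the camera in the world; the wrist camera has in their place "hand_eye" (4x4, takes a point from camera to tool coordinates, whose origin is the TCP and whose axes are the tool frame's). Camera axes: x right, y down, z forward; pixel columns grow to the right and rows downward; lengths in m; the calibration is good to about 2 mm. A picture is of the moment at which its call begins: read the wrist's pose just before it. There is no depth.
- finish_job(): hands the job in, once; it reports no verdict.
Trained networks look in a picture, given as the dict that the camera call returned (one of the last four; its "shot" number tells which), for a name from the list of things; names that differ only in an ending like _2 or _b are one class to them, and where a whole thing is asked for, a point or a joint stands for the part that bears it (a point fixed in the world has none). Each returns a list of dicts, best first, with "p" (0 to 1); they miss things now and then, are a little off and sometimes report something else, mostly with a low value. They report only what shows in the picture. A call takes as long as a camera call. They do not tell look-alikes from the thing itself.
- masks_of(query, picture): "pixels" (384x512 bool, what is visible of it) and "bbox" ([left, top, right, bottom] in pixels, round what is visible of it).
- tip_of(query, picture): "point" ([row, column] in pixels: a listed point, or the origin of a listed thing).
The state is a dict: "time": time; "joint_positions": joint angles; "joint_vel": joint speeds; "joint_efforts": joint torques, N m; "tcp_pos": TCP position; "orientation": TCP orientation; "wrist_force": force on the tool from outside, world axes, zero at the start; "wrist_torque": the same for the moment, N m; "gripper_width": opening from 0.0 (shut) to 1.0 (fully open).
Only numpy, scipy, OpenCV 4.12 (cv2) and the standard library are available. Lean on these libraries where they do the work, as an engineer would, in place of code of your own. Each camera call takes 0.05 s, during which the arm holds its last target.

## Working session

There is one attempt and no reset: what is moved stays moved. The work goes in short steps, Python scripts to look and compute and a tool call to move; the robot and the scene stay as the last step left them, time stands still between calls to the robot, and variables do not carry over. Pictures are saved under pics/ and viewed, and the job is handed in when it is done.

Besides the shell and the picture viewer there is one more tool, called after "Emit:" as a command line: name --argument value ..., lists and objects as JSON in quotes. apply_moves: Moves the arm, as the interface text tells. Its arguments: {"type":"object","properties":{"deltas":{"type":"string"},"fingers":{"type":"number"},"force":{"type":"number"}},"required":["deltas"]}

```bash
ls; mkdir -p pics
python3 - <<'E'
from station import *
import cv2
print(sense())
for n in ["scene","top","wrist"]:
    f=grab_frame(n); cv2.imwrite(f"pics/{n}0.png",f["img"][:,:,::-1]); print(n,{k:v for k,v in f.items() if k!="img"})
E
```

```text
pics
{'time': 0.0, 'joint_positions': array([-1.35499655e+00,  3.42717363e-01,  1.52500807e+00, -3.23782835e-06,
        1.27540129e+00, -1.46012849e-01]), 'joint_vel': array([-1.14696514e-03, -9.46117977e-04, -4.72959007e-05,  3.57741130e-04,
       -3.69399681e-04,  8.07851330e-04]), 'joint_efforts': array([ 8.05785639e-04, -4.33678043e+01, -2.46008795e+01,  2.10116340e-06,
        7.98781664e-03,  7.68240596e-06]), 'tcp_pos': array([ 0.18581936, -0.490872  ,  0.40403166]), 'orientation': array([-2.58401565e+00,  1.78491064e+00,  1.76505782e-03]), 'wrist_force': array([ 0.59309437, -0.64912526,  0.84034441]), 'wrist_torque': array([-0.01825475, -0.01594128, -0.00826271]), 'gripper_width': 1.002031164712466}
scene {'intrinsics': array([[462.93982185,   0.        , 261.05383238],
       [  0.        , 462.93982185, 191.30032055],
       [  0.        ,   0.        ,   1.        ]]), 'xyz': array([ 1.30627077, -0.21243526,  1.00836959]), 'orientation': array([-2.01105021, -1.54412553,  0.55745477]), 'shot': 1}
top {'intrinsics': array([[353.8002888 ,   0.        , 253.92810146],
       [  0.        , 353.8002888 , 186.81229634],
       [  0.        ,   0.        ,   1.        ]]), 'xyz': array([ 0.3325888 , -0.02155403,  0.99132385]), 'orientation': array([-2.14302984,  2.05683249, -0.22361001]), 'shot': 2}
wrist {'intrinsics': array([[326.72839967,   0.        , 251.70208237],
       [  0.        , 326.72839967, 188.76460852],
       [  0.        ,   0.        ,   1.        ]]), 'hand_eye': array([[ 9.99999478e-01,  6.34702590e-04, -8.01032240e-04,
         8.45145805e-04],
       [-3.47081666e-04,  9.48108560e-01,  3.17946596e-01,
        -8.09384330e-02],
       [ 9.61267052e-04, -3.17946152e-01,  9.48108285e-01,
         3.01610163e-02],
       [ 0.00000000e+00,  0.00000000e+00,  0.00000000e+00,
         1.00000000e+00]]), 'shot': 3}
```

View pics/scene0.png

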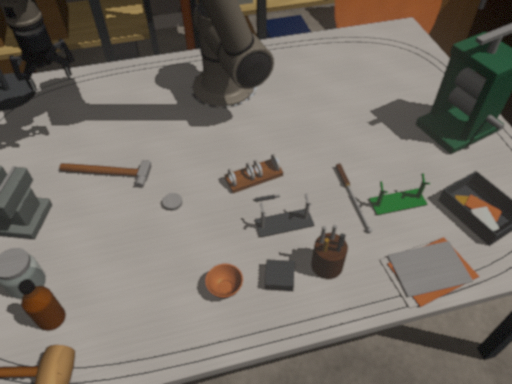

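View pics/top0.png

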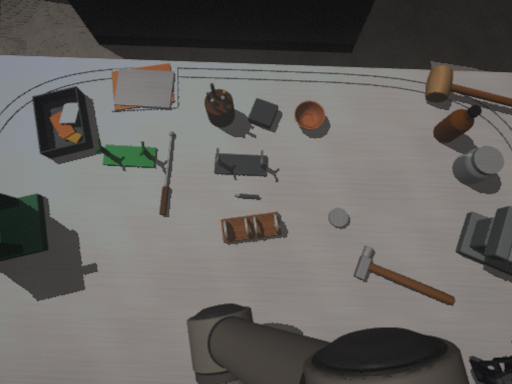

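```bash
cat > h.py <<'E'
import numpy as np
from scipy.spatial.transform import Rotation as R
def campose(f,s=None):
    if "hand_eye" in f:
        T=np.eye(4);T[:3,:3]=R.from_rotvec(s["orientation"]).as_matrix();T[:3,3]=s["tcp_pos"]
        T=T@f["hand_eye"]; return T[:3,:3],T[:3,3]
    return R.from_rotvec(f["orientation"]).as_matrix(),np.array(f["xyz"])
def ray(f,rc,s=None):
    Rm,t=campose(f,s);K=f["intrinsics"]
    d=Rm@np.array([(rc[1]-K[0,2])/K[0,0],(rc[0]-K[1,2])/K[1,1],1]);return t,d
def onz(f,rc,z,s=None):
    t,d=ray(f,rc,s);return t+d*(z-t[2])/d[2]
def proj(f,P,s=None):
    Rm,t=campose(f,s);K=f["intrinsics"];c=(np.atleast_2d(P)-t)@Rm
    return np.c_[c[:,1]/c[:,2]*K[1,1]+K[1,2],c[:,0]/c[:,2]*K[0,0]+K[0,2]]
def tri(rays):
    A=np.zeros((3,3));b=np.zeros(3)
    for t,d in rays:
        d=d/np.linalg.norm(d);M=np.eye(3)-np.outer(d,d);A+=M;b+=M@t
    return np.linalg.solve(A,b)
E
python3 - <<'E'
from station import *
from h import *
Z=dict(rod_handle=.008,rod_mid=.008,rack=0,rack_row=.032,stand=0,stand_seat=.075,ring1=.032,blank=.032,punch=.005,hammer=.01,tin=0,bowl=0,block=0,punch_pot=0,rod=.008)
for n in ["top","scene"]:
    f=grab_frame(n)
    for q,z in Z.items():
        for d in tip_of(q,f)[:4]:
            if d["p"]>.2: print(n,q,round(d["p"],2),np.round(d["point"],1),np.round(onz(f,d["point"],z),4))
E
```

```text
top rod_handle 0.57 [198.9 161.7] [0.5079 0.2516 0.008 ]
top rod_handle 0.24 [278.7 403.5] [ 0.317  -0.4198  0.008 ]
top rod_mid 0.54 [159.8 169.2] [0.6239 0.2412 0.008 ]
top rack 0.64 [228.9 248.8] [0.4342 0.0016 0.    ]
top rack_row 0.59 [224.5 251. ] [ 0.4431 -0.0046  0.032 ]
top stand 0.71 [165.4 241.9] [0.6178 0.03   0.    ]
top stand 0.67 [155.8 129.3] [0.6337 0.3616 0.    ]
top stand 0.63 [218.2 334.1] [ 0.4741 -0.2368  0.    ]
top stand 0.26 [222.2 255.3] [ 0.4537 -0.0158  0.    ]
top stand_seat 0.88 [155.8 240.6] [0.6231 0.0309 0.075 ]
top stand_seat 0.73 [146.9 120. ] [0.6352 0.3611 0.075 ]
top stand_seat 0.33 [215.8 334.8] [ 0.4697 -0.2224  0.075 ]
top ring1 0.5 [227.3 247.2] [0.4351 0.0054 0.032 ]
top ring1 0.48 [220.  273.4] [ 0.4578 -0.0649  0.032 ]
top ring1 0.46 [222.1 255.1] [ 0.45   -0.0154  0.032 ]
top blank 0.65 [231.1 226.8] [0.4225 0.0601 0.032 ]
top punch 0.64 [194.4 246.3] [0.5312 0.013  0.005 ]
top hammer 0.56 [117.9 310.2] [ 0.7696 -0.1662  0.01  ]
top hammer 0.26 [223.7 253.5] [ 0.4481 -0.011   0.01  ]
top tin 0.57 [217.6 334.6] [ 0.4758 -0.2382  0.    ]
to
[... 918 characters left out ...]
.8138 -0.0381  0.075 ]
scene ring1 0.55 [177.7 230.4] [ 0.4527 -0.0733  0.032 ]
scene ring1 0.49 [169.2 254.4] [ 4.388e-01 -1.000e-04  3.200e-02]
scene ring1 0.46 [169.8 249.6] [ 0.4376 -0.0139  0.032 ]
scene blank 0.57 [163.7 274.7] [0.4332 0.0618 0.032 ]
scene punch 0.54 [197.9 270.9] [0.5315 0.0232 0.005 ]
scene hammer 0.92 [169.5 104.5] [ 0.3076 -0.4181  0.01  ]
scene bowl 0.89 [287.3 222. ] [ 0.7641 -0.1651  0.    ]
scene block 0.93 [278.1 278.9] [ 0.7756 -0.0252  0.    ]
scene block 0.67 [171.7 340.6] [0.4853 0.2487 0.    ]
scene punch_pot 0.82 [265.9 326.7] [0.7736 0.0998 0.    ]
scene rod 0.87 [187.3 348.8] [0.5536 0.2458 0.008 ]
scene rod 0.42 [171.7 104.1] [ 0.3141 -0.4201  0.008 ]
```

```bash
cat >> h.py <<'E'
def down(yaw,tilt=0):
    """tool pointing down, tool x at yaw (deg)"""
    y=np.radians(yaw);X=np.array([np.cos(y),np.sin(y),0]);Zz=np.array([0,0,-1.]);Y=np.cross(Zz,X)
    return R.from_matrix(np.c_[X,Y,Zz])
def yawof(s):
    m=R.from_rotvec(s["orientation"]).as_matrix();return np.degrees(np.arctan2(m[1,0],m[0,0]))
def plan(s,P,Rt,n=None,vmm=38,wdeg=6.5,ease=False):
    p0=np.array(s["tcp_pos"]);R0=R.from_rotvec(s["orientation"]);P=np.array(P)
    rv=(R0.inv()*Rt).as_rotvec();L=np.linalg.norm(P-p0)*1000;a=np.degrees(np.linalg.norm(rv))
    n0=int(np.ceil(max(L/vmm,a/wdeg,1)));n=n or n0
    u=np.linspace(0,1,n+1)
    rows=[]
    p,Rc=p0,R0
    for i in range(n):
        pn=p0+(P-p0)*u[i+1];Rn=R0*R.from_rotvec(rv*u[i+1])
        t=np.round(Rc.inv().apply(pn-p)*1000,1);w=np.round((Rc.inv()*Rn).as_rotvec(),4)
        rows.append(" ".join("%g"%(x+0) for x in [*t,*w]))
        p=p+Rc.apply(t/1000);Rc=Rc*R.from_rotvec(w)
    while len(rows)%5: rows.append("0 0 0 0 0 0")
    for i in range(0,len(rows),5): print("; ".join(rows[i:i+5]))
    print("rows",n,"end",p)
E
python3 - <<'E'
from station import *
from h import *
plan(sense(),[.55,.02,.42],down(-95))
E
```

```text
-20.5 -30.7 -0.9 0 0 0.0264; -21.4 -30.1 -0.9 0 0 0.0264; -22.1 -29.5 -0.9 0 0 0.0264; -22.9 -29 -0.9 0 0 0.0264; -23.6 -28.3 -0.9 0 0 0.0265
-24.4 -27.7 -0.9 0 0 0.0264; -25.2 -27.1 -0.9 0 0 0.0264; -25.8 -26.4 -0.9 0 0 0.0264; -26.5 -25.6 -0.9 0 0 0.0264; -27.2 -25 -0.9 0 0 0.0264
-27.8 -24.3 -0.9 0 -0.0001 0.0264; -28.4 -23.5 -0.9 0 0 0.0264; -29.1 -22.7 -0.9 0 0 0.0265; -29.7 -22 -0.9 0 0 0.0264; -30.2 -21.2 -0.9 0 0 0.0264
-30.8 -20.3 -0.9 0 0 0.0264; -31.3 -19.6 -0.9 0 0 0.0264; 0 0 0 0 0 0; 0 0 0 0 0 0; 0 0 0 0 0 0
rows 17 end [0.55000005 0.02000296 0.42000304]
```

Emit:
apply_moves --deltas "-20.5 -30.7 -0.9 0 0 0.0264; -21.4 -30.1 -0.9 0 0 0.0264; -22.1 -29.5 -0.9 0 0 0.0264; -22.9 -29 -0.9 0 0 0.0264; -23.6 -28.3 -0.9 0 0 0.0265" --fingers 0

```text
time: 2.17
tcp_pos: [0.2935, -0.3393, 0.4093]
orientation: [2.459, -1.955, 0.001]
wrist_force: [0.6, -0.4, -0.0]
gripper_width: 0.999
```

Emit:
apply_moves --deltas "-24.4 -27.7 -0.9 0 0 0.0264; -25.2 -27.1 -0.9 0 0 0.0264; -25.8 -26.4 -0.9 0 0 0.0264; -26.5 -25.6 -0.9 0 0 0.0264; -27.2 -25 -0.9 0 0 0.0264"

```text
time: 2.58
tcp_pos: [0.4007, -0.1887, 0.414]
orientation: [-2.326, 2.112, -0.001]
wrist_force: [2.0, -1.0, -0.4]
gripper_width: 0.999
```

Emit:
apply_moves --deltas "-27.8 -24.3 -0.9 0 -0.0001 0.0264; -28.4 -23.5 -0.9 0 0 0.0264; -29.1 -22.7 -0.9 0 0 0.0265; -29.7 -22 -0.9 0 0 0.0264; -30.2 -21.2 -0.9 0 0 0.0264"

```text
time: 3.0
tcp_pos: [0.5079, -0.0383, 0.4184]
orientation: [-2.182, 2.26, -0.001]
wrist_force: [0.6, -0.3, 0.7]
gripper_width: 0.999
```

Emit:
apply_moves --deltas "-30.8 -20.3 -0.9 0 0 0.0264; -31.3 -19.6 -0.9 0 0 0.0264; 0 0 0 0 0 0; 0 0 0 0 0 0; 0 0 0 0 0 0"

```text
time: 3.42
tcp_pos: [0.5498, 0.02, 0.4197]
orientation: [2.123, -2.315, -0.001]
wrist_force: [0.0, 0.6, -0.2]
gripper_width: 1.0
```

Run:
```python
from station import *
from h import *
import cv2,pickle
s=sense();print(s["time"],s["tcp_pos"],yawof(s),np.abs(s["joint_vel"]).max())
f=grab_frame("wrist");pickle.dump((f,s),open("w1.pkl","wb"))
cv2.imwrite("pics/w1.png",f["img"][:,:,::-1])
Z=dict(rod_handle=.008,rod_mid=.008,rack=0,rack_row=.032,stand=0,stand_seat=.075,ring1=.032,blank=.032,punch=.005)
for q,z in Z.items():
    for d in tip_of(q,f)[:4]:
        if d["p"]>.2: print(q,round(d["p"],2),np.round(d["point"],1),np.round(onz(f,d["point"],z,s),4))
```

```text
3.4167 [0.5497952  0.02000288 0.41969599] -94.94529621721176 0.027064578138470102
rod_handle 0.76 [203.7  77.7] [0.5018 0.2417 0.008 ]
rod_mid 0.83 [107.1  50.8] [0.62   0.2421 0.008 ]
rod_mid 0.3 [ 94.8 236.1] [0.6153 0.0309 0.008 ]
rack 0.6 [231.3 274.5] [ 0.4387 -0.0015  0.    ]
rack_row 0.65 [241.2 280.4] [ 0.4406 -0.0067  0.032 ]
stand 0.58 [ 91.6 234.8] [0.6186 0.0325 0.    ]
stand_seat 0.93 [ 93.8 227.7] [0.6195 0.0352 0.075 ]
ring1 0.61 [235.2 329.1] [ 0.4436 -0.066   0.032 ]
ring1 0.57 [246.1 267.2] [0.4353 0.0098 0.032 ]
ring1 0.56 [243.  286.6] [ 0.4375 -0.0142  0.032 ]
blank 0.8 [255.7 226.1] [0.4263 0.0615 0.032 ]
punch 0.62 [170.  260.6] [0.5249 0.0103 0.005 ]
punch 0.38 [ 91.  234.2] [0.6194 0.0328 0.005 ]
```

View pics/w1.png

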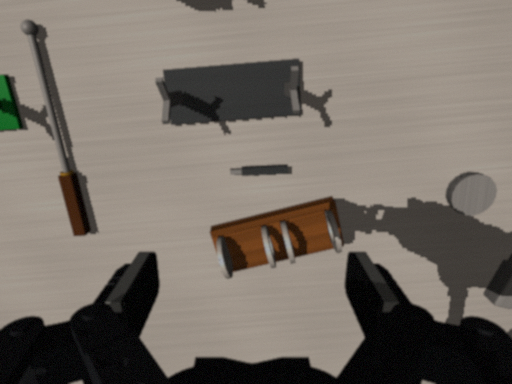

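Run:
```python
import cv2,pickle
f,s=pickle.load(open("w1.pkl","rb"));im=f["img"][:,:,::-1]
cv2.imwrite("pics/w1r.png",cv2.resize(im[185:290,195:360],None,fx=4.8,fy=4.8,interpolation=cv2.INTER_CUBIC))
cv2.imwrite("pics/w1s.png",cv2.resize(im[50:145,145:315],None,fx=4.7,fy=4.7,interpolation=cv2.INTER_CUBIC))
```

```text
(no output)
```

View pics/w1r.png

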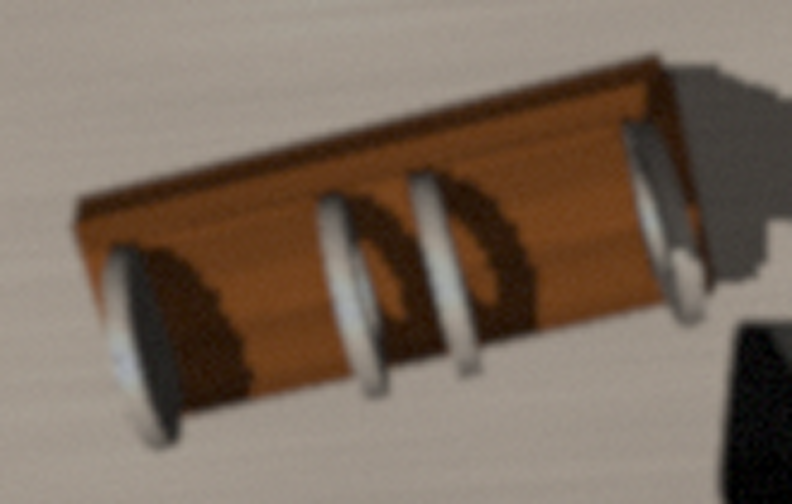

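View pics/w1s.png

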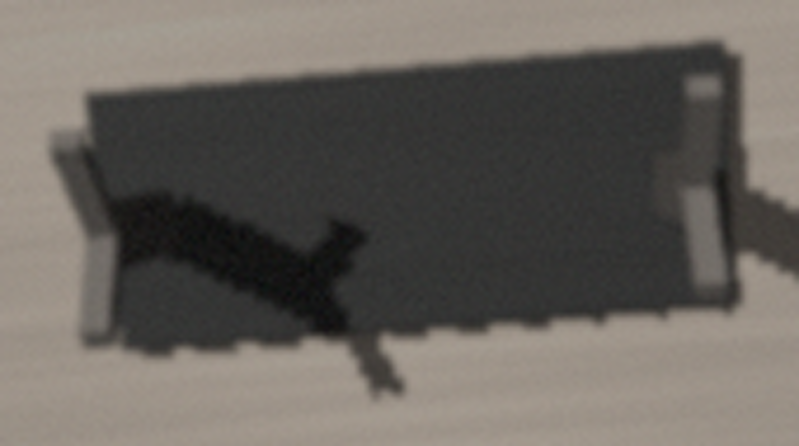

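```bash
cat > fit.py <<'E'
import cv2,pickle
from h import *
from scipy.optimize import least_squares
f,s=pickle.load(open("w1.pkl","rb"))
im=f["img"][:,:,::-1].copy()
def fit(obj,pix,x0):
    obj=np.array(obj,float)/1000;pix=np.array(pix,float)
    def W(v):
        c,sn=np.cos(v[2]),np.sin(v[2]);return np.c_[v[0]+c*obj[:,0]-sn*obj[:,1],v[1]+sn*obj[:,0]+c*obj[:,1],obj[:,2]]
    r=least_squares(lambda v:(proj(f,W(v),s)-pix).ravel(),x0,x_scale=[.01,.01,.01])
    print(np.round(r.x,4),np.degrees(r.x[2]),np.round(r.fun.reshape(-1,2),1).tolist());return r.x
def world(v,o):
    o=np.array(o,float)/1000;c,sn=np.cos(v[2]),np.sin(v[2]);return np.c_[v[0]+c*o[:,0]-sn*o[:,1],v[1]+sn*o[:,0]+c*o[:,1],o[:,2]]
def rc(x,y,k,c0,r0): return [r0+(y+.5)/k-.5,c0+(x+.5)/k-.5]
# rack x' along +y (toward blank), y' toward -x
q=lambda x,y:rc(x,y,4.8,195,185)
rack=fit([[80,-32,18],[-80,-32,18],[80,-32,0],[-80,-32,0]],[q(77,222),q(648,82),q(82,197),q(657,57)],[.44,0,1.77])
q=lambda x,y:rc(x,y,4.7,145,50)
stand=fit([[75,-30,8],[-75,-30,8],[60,0,69.3],[-60,0,69.3],[60,17,86],[60,-17,86],[-60,17,86],[-60,-17,86]],[q(88,95),q(722,45),q(101,237),q(703,183),q(97,325),q(70,150),q(708,280),q(703,98)],[.62,.03,1.65])
pickle.dump((rack,stand),open("fit.pkl","wb"))
def poly(v,o,col,scale,im2,close=True):
    p=proj(f,world(v,o),s)[:,::-1];cv2.polylines(im2,[np.int32(np.round((p+.5)*scale*16-8))],close,col,1,cv2.LINE_AA,4)
S=4;b=cv2.resize(im,None,fx=S,fy=S,interpolation=cv2.INTER_CUBIC)
for z in(0,18):poly(rack,[[80,32,z],[80,-32,z],[-80,-32,z],[-80,32,z]],(0,255,0),S,b)
t=np.linspace(0,2*np.pi,60)
for x in(-68,-12,12,68):
  for dx in (-3,3): poly(rack,np.c_[np.full(60,x+dx),26*np.cos(t),32+26*np.sin(t)],(255,0,255),S,b)
poly(rack,[[-100,0,32],[100,0,32]],(0,255,255),S,b,False)
for z in(0,8):poly(stand,[[75,30,z],[75,-30,z],[-75,-30,z],[-75,30,z]],(0,255,0),S,b)
for x in(-63,-57,57,63):poly(stand,[[x,17,86],[x,0,69.3],[x,-17,86]],(255,0,255),S,b,False)
cv2.imwrite("pics/fit1.png",cv2.resize(b[185*S:290*S,195*S:360*S],(660,420)));cv2.imwrite("pics/fit2.png",b[50*S:145*S,145*S:315*S])
E
python3 fit.py
```

```text
[ 0.4362 -0.0024  1.7458] 100.0297324702631 [[1.1, -2.3], [-0.5, 4.5], [0.2, -1.6], [-0.3, -0.8]]
[0.6183 0.034  1.5619] 89.48756216245279 [[-0.5, -0.9], [-1.2, 1.0], [-0.2, 0.4], [1.1, -1.0], [1.3, -0.3], [-0.4, -0.8], [0.6, 0.9], [-0.5, 0.6]]
```

View pics/fit1.png

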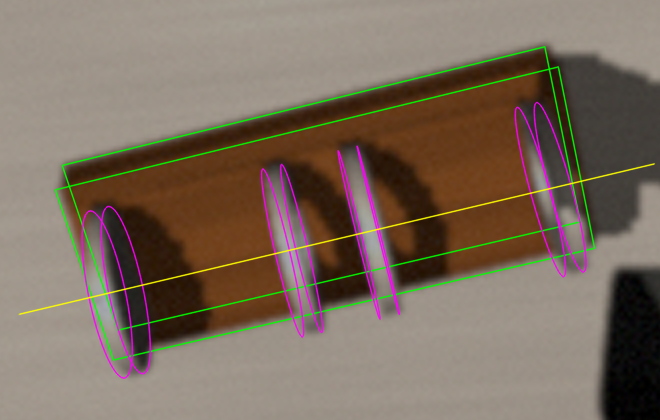

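View pics/fit2.png

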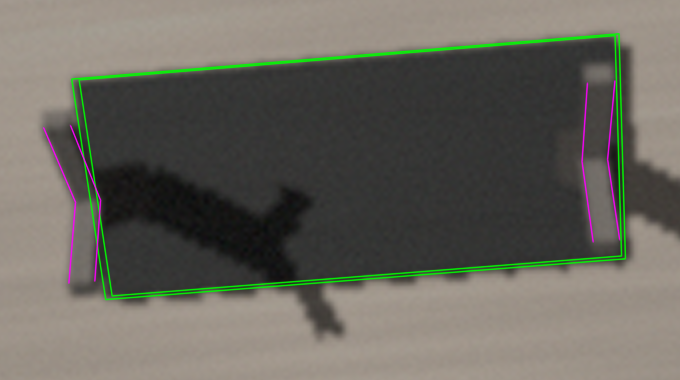

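Run:
```python
from station import *
from h import *
import pickle
f,s=pickle.load(open("w1.pkl","rb"))
for rc in [(27,28),(172,67),(234,80)]: print(onz(f,rc,.008,s))
plan(sense(),[.51,.245,.30],down(-93.5))
```

```text
[0.70266685 0.24297667 0.008     ]
[0.54332502 0.24412314 0.008     ]
[0.4603563  0.24945786 0.008     ]
-31.6 8.5 17.2 0 0 -0.0038; -31.6 8.4 17.1 -0.0001 0 -0.0038; -31.6 8.2 17.2 0 0 -0.0038; -31.6 8.2 17.1 0 0 -0.0038; -31.7 8 17.2 0 0 -0.0039
-31.7 7.9 17.2 -0.0001 0 -0.0038; -31.8 7.7 17.1 0 0 -0.0038; 0 0 0 0 0 0; 0 0 0 0 0 0; 0 0 0 0 0 0
rows 7 end [0.5100478  0.2450079  0.30001809]
```

Emit:
apply_moves --deltas "-31.6 8.5 17.2 0 0 -0.0038; -31.6 8.4 17.1 -0.0001 0 -0.0038; -31.6 8.2 17.2 0 0 -0.0038; -31.6 8.2 17.1 0 0 -0.0038; -31.7 8 17.2 0 0 -0.0039"

```text
time: 4.33
tcp_pos: [0.5209, 0.1822, 0.3336]
orientation: [-2.144, 2.296, -0.0]
wrist_force: [0.6, -0.2, 0.8]
gripper_width: 0.998
```

Emit:
apply_moves --deltas "-31.7 7.9 17.2 -0.0001 0 -0.0038; -31.8 7.7 17.1 0 0 -0.0038; 0 0 0 0 0 0; 0 0 0 0 0 0; 0 0 0 0 0 0"

```text
time: 4.75
tcp_pos: [0.5102, 0.2452, 0.3001]
orientation: [-2.154, 2.287, -0.001]
wrist_force: [0.2, 0.2, 0.5]
gripper_width: 1.003
```

Run:
```python
from station import *
from h import *
import cv2,pickle
s=sense();print(s["time"],s["tcp_pos"],yawof(s),np.abs(s["joint_vel"]).max(),s["joint_positions"])
f=grab_frame("wrist");pickle.dump((f,s),open("w2.pkl","wb"))
cv2.imwrite("pics/w2.png",f["img"][:,:,::-1])
for q in ["rod_handle","rod_mid","rod"]:
    for d in tip_of(q,f)[:4]:
        if d["p"]>.2: print(q,round(d["p"],2),np.round(d["point"],1),np.round(onz(f,d["point"],.008,s),4))
```

```text
4.75 [0.51023845 0.24515886 0.30014781] -93.43474903821092 0.025717812903315148 [ 3.12615019e-01  5.16628566e-01  1.55413633e+00 -3.75374398e-04
  1.07065433e+00  1.94353897e+00]
rod_handle 0.6 [189.5 251.7] [0.503  0.2446 0.008 ]
rod 0.84 [142.6 247.7] [0.5431 0.2454 0.008 ]
```

View pics/w2.png

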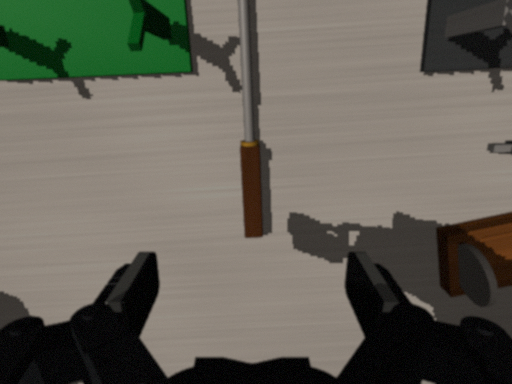

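Run:
```python
from h import *
import pickle,cv2
f,s=pickle.load(open("w2.pkl","rb"))
im=f["img"].astype(int)
for r in (5,40,80,120): print(r,im[r,234:262].sum(1).tolist())
for r in (160,190,220): print(r,im[r,234:272,0].tolist(), im[r,234:272,2].tolist())
print(im[132:150,251].tolist()); print(im[228:244,253,0].tolist())
```

```text
5 [404, 411, 397, 371, 328, 316, 350, 386, 397, 365, 310, 264, 223, 182, 132, 132, 150, 164, 171, 164, 177, 242, 345, 389, 401, 404, 403, 401]
40 [163, 157, 161, 173, 164, 206, 264, 325, 359, 380, 375, 334, 282, 243, 199, 147, 132, 152, 162, 164, 163, 164, 165, 238, 344, 398, 403, 401]
80 [170, 168, 158, 193, 205, 259, 322, 327, 310, 327, 354, 371, 349, 314, 277, 231, 181, 133, 132, 153, 166, 160, 161, 159, 168, 248, 345, 393]
120 [400, 391, 391, 396, 393, 395, 394, 396, 373, 339, 315, 329, 350, 348, 333, 303, 262, 218, 169, 138, 146, 154, 154, 169, 242, 333, 380, 394]
160 [148, 149, 148, 149, 147, 137, 107, 77, 61, 60, 58, 59, 55, 60, 57, 60, 59, 56, 62, 61, 61, 59, 59, 56, 51, 46, 44, 54, 59, 58, 58, 61, 60, 61, 78, 102, 117, 126] [128, 129, 128, 130, 129, 116, 85, 46, 20, 9, 11, 13, 14, 19, 12, 20, 14, 15, 20, 18, 19, 19, 13, 10, 9, 17, 34, 47, 51, 49, 49, 52, 53, 53, 68, 89, 101, 111]
190 [144, 145, 145, 143, 143, 145, 142, 132, 101, 71, 59, 58, 58, 56, 58, 59, 60, 60, 62, 61, 58, 60, 57, 55, 59, 55, 51, 45, 55, 63, 63, 58, 62, 60, 62, 64, 92, 125] [124, 127, 126, 125, 124, 128, 125, 114, 81, 38, 16, 9, 12, 2, 12, 14, 14, 13, 21, 17, 15, 16, 9, 5, 17, 13, 23, 30, 47, 53, 55, 49, 53, 51, 55, 55, 80, 108]
220 [146, 145, 147, 147, 145, 142, 145, 146, 136, 109, 80, 66, 60, 60, 61, 62, 62, 60, 62, 62, 61, 60, 59, 61, 57, 58, 55, 46, 45, 48, 58, 61, 61, 61, 61, 58, 63, 90] [126, 126, 129, 128, 125, 124, 125, 125, 116, 89, 52, 29, 13, 13, 17, 18, 14, 14, 19, 18, 17, 12, 13, 14, 5, 14, 12, 17, 30, 41, 50, 51, 53, 55, 53, 49, 54, 77]
[[86, 81, 77], [84, 80, 77], [86, 83, 78], [88, 84, 79], [89, 84, 79], [89, 85, 80], [90, 86, 81], [91, 88, 82], [87, 82, 76], [89, 76, 61], [99, 76, 42], [114, 84, 29], [116, 84, 24], [113, 80, 25], [88, 59, 21], [64, 37, 13], [56, 28, 8], [55, 29, 10]]
[62, 58, 62, 61, 61, 64, 63, 63, 73, 99, 129, 142, 145, 147, 147, 146]
```

Run:
```python
from h import *
import pickle
f,s=pickle.load(open("w2.pkl","rb"))
for r,c,z in [(5,243.7,.008),(40,245.2,.008),(120,248,.008),(142,249.3,.008),(160,250,.016),(190,251.5,.016),(220,252.8,.016),(236.5,253.3,.016)]: print(r,np.round(onz(f,(r,c),z,s),4))
```

```text
5 [0.6417 0.242  0.008 ]
40 [0.6189 0.2425 0.008 ]
120 [0.561  0.2441 0.008 ]
142 [0.5435 0.2441 0.008 ]
160 [0.5305 0.2443 0.016 ]
190 [0.5053 0.2446 0.016 ]
220 [0.4784 0.2451 0.016 ]
236.5 [0.4629 0.2456 0.016 ]
```

Run:
```python
from station import *
from h import *
plan(sense(),[.523,.2443,.1755],down(-91.15),vmm=32)
```

```text
-0.2 -3.1 31.3 -0.0003 0.0001 -0.0105; -0.2 -3 31.3 -0.0003 0.0001 -0.0106; -0.1 -3.1 31.3 -0.0004 0.0001 -0.0105; -0.1 -3.1 31.3 -0.0003 0.0001 -0.0106; 0 0 0 0 0 0
rows 4 end [0.52299409 0.2442797  0.17554736]
```

Emit:
apply_moves --deltas "-0.2 -3.1 31.3 -0.0003 0.0001 -0.0105; -0.2 -3 31.3 -0.0003 0.0001 -0.0106; -0.1 -3.1 31.3 -0.0004 0.0001 -0.0105; -0.1 -3.1 31.3 -0.0003 0.0001 -0.0106; 0 0 0 0 0 0"

```text
time: 5.37
tcp_pos: [0.521, 0.2437, 0.1696]
orientation: [2.193, -2.236, -0.008]
wrist_force: [-0.1, -1.4, -0.6]
gripper_width: 1.003
```

Emit:
apply_moves --deltas "0 0 0 0 0 0; 0 0 0 0 0 0; 0 0 0 0 0 0; 0 0 0 0 0 0; 0 0 0 0 0 0" --fingers 255 --force 100

```text
time: 5.78
tcp_pos: [0.5226, 0.2455, 0.1765]
orientation: [-2.2, 2.241, -0.001]
wrist_force: [0.1, 0.7, -0.6]
gripper_width: 0.302
```

Emit:
apply_moves --deltas "0 0 0 0 0 0; 0 0 0 0 0 0; 0 0 0 0 0 0; 0 0 0 0 0 0; 0 0 0 0 0 0"

```text
time: 6.2
tcp_pos: [0.5225, 0.2455, 0.1764]
orientation: [-2.201, 2.241, -0.0]
wrist_force: [-0.6, -0.5, 8.6]
gripper_width: 0.156
```

Run:
```python
from station import *
from h import *
import cv2
s=sense();print(s)
f=grab_frame("wrist")
cv2.imwrite("pics/w3.png",f["img"][:,:,::-1])
```

```text
{'time': 6.2, 'joint_positions': array([3.06534078e-01, 7.01171678e-01, 1.62120106e+00, 1.68066573e-04,
       8.18497215e-01, 1.89541919e+00]), 'joint_vel': array([-1.91127175e-03,  2.31983164e-04,  7.79260486e-04,  2.61555050e-04,
       -6.00954696e-04, -6.62351640e-05]), 'joint_efforts': array([-1.03401099e-01, -4.90300941e+01, -1.64420629e+01, -4.24461279e-03,
       -5.95441740e-01, -2.59692228e-02]), 'tcp_pos': array([0.52251407, 0.24553455, 0.17641968]), 'orientation': array([-2.20064019e+00,  2.24106882e+00, -3.41943529e-04]), 'wrist_force': array([-0.60251432, -0.51956175,  8.55662741]), 'wrist_torque': array([-0.13708901,  0.29754946, -0.02868574]), 'gripper_width': 0.1563425002247478}
```

View pics/w3.png

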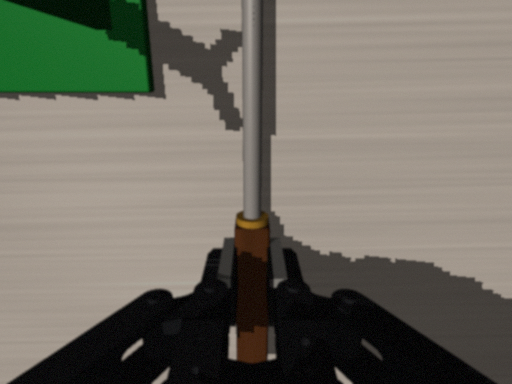

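Run:
```python
from station import *
from h import *
s=sense()
plan(s,[.5225,.2455,.38],R.from_rotvec(s["orientation"]),n=10)
s["tcp_pos"]=np.array([.5225,.2455,.38]);plan(s,[.488,-.292,.38],down(10),n=20)
```

```text
0 0 -20.4 0 0 0; 0 0 -20.3 0 0 0; 0 0 -20.4 0 0 0; 0 -0.1 -20.3 0 0 0; 0 0 -20.4 0 0 0
0 0 -20.4 0 0 0; 0 0 -20.3 0 0 0; 0 0 -20.4 0 0 0; 0 0 -20.3 0 0 0; 0 0 -20.4 0 0 0
rows 10 end [0.52247316 0.24548103 0.37999908]
26.9 1.2 0 0 0 -0.0882; 26.7 3.6 0 -0.0001 0 -0.0882; 26.3 6 0 0 0 -0.0881; 25.6 8.2 0 0 0 -0.0882; 24.8 10.4 0 -0.0001 -0.0001 -0.0882
23.8 12.6 -0.1 0 0 -0.0882; 22.6 14.7 0 0 0 -0.0881; 21.2 16.6 0 -0.0001 0 -0.0882; 19.7 18.4 0 0 0 -0.0882; 18 20 0 0 0 -0.0882
16.2 21.6 0 -0.0001 0 -0.0881; 14.1 22.8 0 0 -0.0001 -0.0882; 12.2 24.1 0 -0.0001 0 -0.0882; 9.9 25 0 0 0 -0.0882; 7.7 25.8 0 0 0 -0.0881
5.4 26.4 0 -0.0001 0 -0.0882; 3.1 26.8 0 0 0 -0.0882; 0.7 26.9 0 0 0 -0.0882; -1.7 26.9 0 -0.0001 0 -0.0881; -4 26.6 0 0 0 -0.0882
rows 20 end [ 0.48801154 -0.29201146  0.37995277]
```

Emit:
apply_moves --deltas "0 0 -10 0 0 0; 0 0 -20 0 0 0; 0 0 -25 0 0 0; 0 0 -25 0 0 0; 0 0 -25 0 0 0"

```text
time: 6.67
tcp_pos: [0.5221, 0.2454, 0.2814]
orientation: [2.2, -2.24, -0.002]
wrist_force: [0.9, 0.2, -0.9]
gripper_width: 0.158
```

Emit:
apply_moves --deltas "0 0 -25 0 0 0; 0 0 -25 0 0 0; 0 0 -25 0 0 0; 0 0 -14 0 0 0; 0 0 -9.6 0 0 0"

```text
time: 7.08
tcp_pos: [0.5224, 0.2455, 0.3812]
orientation: [-2.2, 2.24, -0.001]
wrist_force: [0.1, 0.1, -1.1]
gripper_width: 0.156
```

Run:
```python
from station import *
from h import *
import cv2
s=sense();print(s)
f=grab_frame("wrist")
cv2.imwrite("pics/w4.png",f["img"][:,:,::-1])
f=grab_frame("scene")
cv2.imwrite("pics/s4.png",cv2.resize(f["img"][60:260,230:480,::-1],None,fx=3,fy=3))
```

```text
{'time': 7.0833, 'joint_positions': array([3.06485385e-01, 4.55567366e-01, 1.41405933e+00, 1.75791419e-04,
       1.27005394e+00, 1.89538196e+00]), 'joint_vel': array([ 2.21112695e-07, -6.91477361e-02, -1.41955152e-01, -1.67621685e-03,
        2.47698415e-01,  8.89847040e-04]), 'joint_efforts': array([-2.54851024e-03, -4.97052956e+01, -2.47495115e+01, -3.00957332e-02,
       -2.13659476e-01,  4.46933036e-04]), 'tcp_pos': array([0.52235241, 0.24546081, 0.38117928]), 'orientation': array([-2.19994035e+00,  2.24024090e+00, -1.12396248e-03]), 'wrist_force': array([ 0.07616976,  0.07936768, -1.09509312]), 'wrist_torque': array([ 0.00850045,  0.0748599 , -0.01141374]), 'gripper_width': 0.1556526312398931}
```

View pics/w4.png

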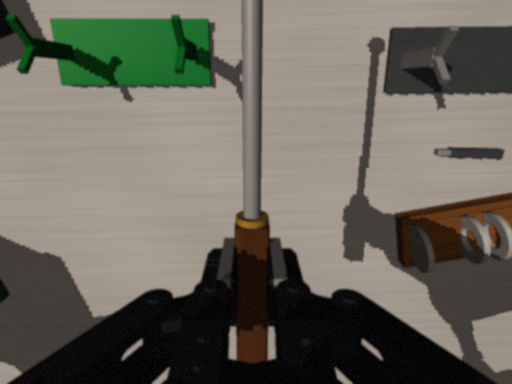

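View pics/s4.png

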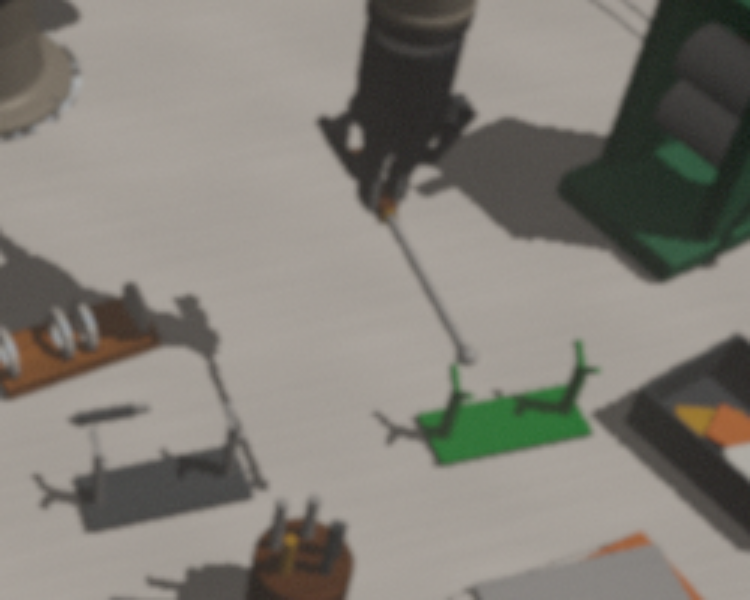

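Rod held firmly and in line with the tool. Carry it over and round.

Emit:
apply_moves --deltas "26.9 1.2 0 0 0 -0.0882; 26.7 3.6 0 -0.0001 0 -0.0882; 26.3 6 0 0 0 -0.0881; 25.6 8.2 0 0 0 -0.0882; 24.8 10.4 0 -0.0001 -0.0001 -0.0882"

```text
time: 7.6
tcp_pos: [0.5133, 0.11, 0.3769]
orientation: [2.639, -1.698, -0.006]
wrist_force: [0.8, 0.0, -1.1]
gripper_width: 0.156
```

Emit:
apply_moves --deltas "23.8 12.6 -0.1 0 0 -0.0882; 22.6 14.7 0 0 0 -0.0881; 21.2 16.6 0 -0.0001 0 -0.0882; 19.7 18.4 0 0 0 -0.0882; 18 20 0 0 0 -0.0882"

```text
time: 8.02
tcp_pos: [0.5046, -0.0245, 0.3771]
orientation: [2.948, -1.081, -0.007]
wrist_force: [0.3, -0.2, -1.3]
gripper_width: 0.156
```

Emit:
apply_moves --deltas "16.2 21.6 0 -0.0001 0 -0.0881; 14.1 22.8 0 0 -0.0001 -0.0882; 12.2 24.1 0 -0.0001 0 -0.0882; 9.9 25 0 0 0 -0.0882; 7.7 25.8 0 0 0 -0.0881"

```text
time: 8.43
tcp_pos: [0.496, -0.1589, 0.3772]
orientation: [-3.115, 0.411, 0.007]
wrist_force: [0.1, -0.4, -0.4]
gripper_width: 0.153
```

Emit:
apply_moves --deltas "5.4 26.4 0 -0.0001 0 -0.0882; 3.1 26.8 0 0 0 -0.0882; 0.7 26.9 0 0 0 -0.0882; -1.7 26.9 0 -0.0001 0 -0.0881; -4 26.6 0 0 0 -0.0882"

```text
time: 8.85
tcp_pos: [0.4875, -0.2933, 0.3771]
orientation: [-3.128, -0.28, 0.006]
wrist_force: [0.4, -0.3, -0.8]
gripper_width: 0.157
```

Emit:
apply_moves --deltas "0 0 10 0 0 0; 0 0 20 0 0 0; 0 0 30 0 0 0; 0 0 20 0 0 0; 0 0 10 0 0 0"

```text
time: 9.27
tcp_pos: [0.4868, -0.2911, 0.2845]
orientation: [-3.125, -0.272, 0.011]
wrist_force: [-0.2, 0.2, -2.1]
gripper_width: 0.155
```

Run:
```python
from station import *
from h import *
import cv2,pickle
s=sense();print(s["tcp_pos"],yawof(s),s["orientation"],s["wrist_force"],s["gripper_width"],s["joint_positions"])
f=grab_frame("wrist");pickle.dump((f,s),open("w5.pkl","wb"))
cv2.imwrite("pics/w5.png",f["img"][:,:,::-1])
g=grab_frame("scene");pickle.dump((g,s),open("s5.pkl","wb"))
cv2.imwrite("pics/s5.png",cv2.resize(g["img"][100:250,130:330,::-1],None,fx=4,fy=4,interpolation=cv2.INTER_CUBIC))
t=grab_frame("top");pickle.dump((t,s),open("t5.pkl","wb"))
cv2.imwrite("pics/t5.png",cv2.resize(t["img"][140:290,200:400,::-1],None,fx=4,fy=4,interpolation=cv2.INTER_CUBIC))
```

```text
[ 0.4867693  -0.29106622  0.28445777] 9.945454253086998 [-3.12526463 -0.27189893  0.0113151 ] [-0.1977749   0.16035973 -2.07772556] 0.1552109719671596 [-0.67360684  0.53888812  1.56450128 -0.00197474  1.04653396 -0.84617477]
```

View pics/w5.png

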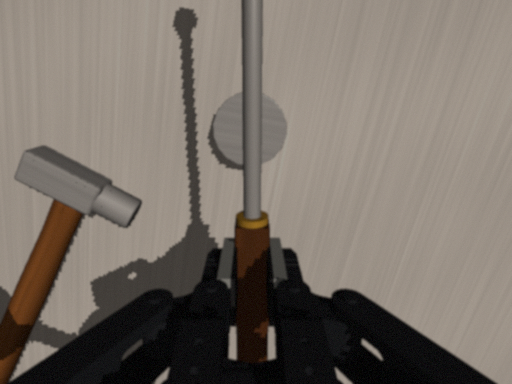

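View pics/s5.png

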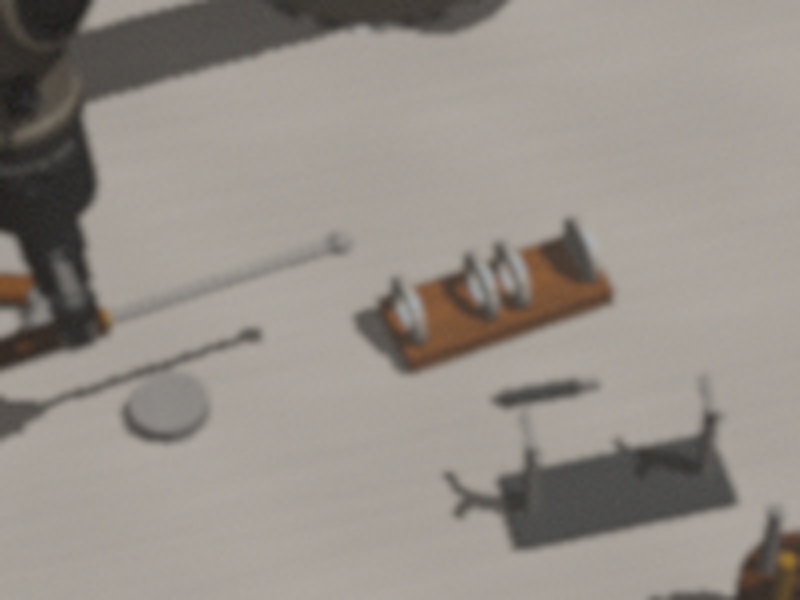

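View pics/t5.png

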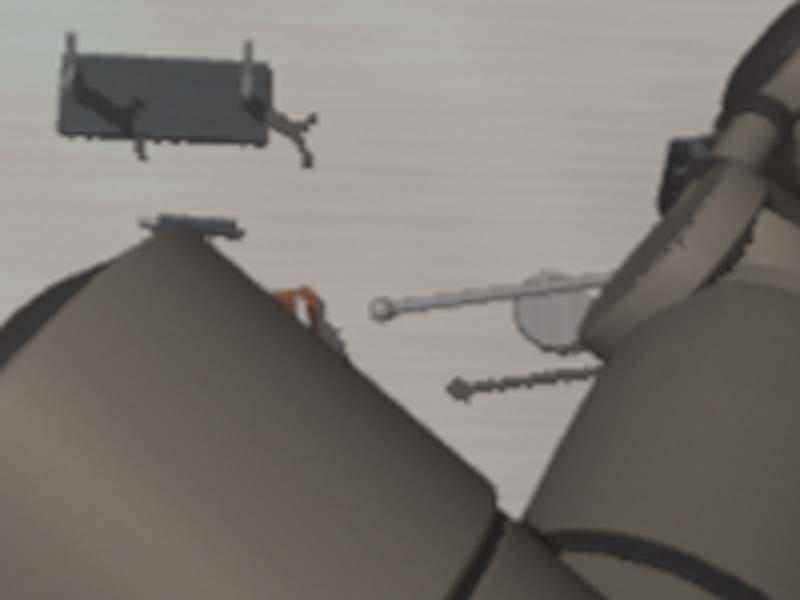

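Run:
```python
from h import *
import pickle
w,s=pickle.load(open("w5.pkl","rb"));g=pickle.load(open("s5.pkl","rb"))[0];t=pickle.load(open("t5.pkl","rb"))[0]
b=tri([ray(g,(160.4,214.7)),ray(t,(217,295.5))]);print("ball",b)
m=R.from_rotvec(s["orientation"]).as_matrix()
print("tool -y dir",-m[:,1],"pred",s["tcp_pos"]+m@np.array([0,-.180,.1684]))
rel=m.T@(b-s["tcp_pos"]);print("ball in tool",rel)
# ring/blank positions in scene & top from model
rack=np.array([.437,-.003,np.radians(100)])
# scene overlay
import cv2
S=4;im=cv2.resize(g["img"][:,:,::-1],None,fx=S,fy=S,interpolation=cv2.INTER_CUBIC)
c,sn=np.cos(rack[2]),np.sin(rack[2]);a=np.linspace(0,2*np.pi,60)
def wd(o):
    o=np.array(o)/1000;return np.c_[rack[0]+c*o[:,0]-sn*o[:,1],rack[1]+sn*o[:,0]+c*o[:,1],o[:,2]]
for x in(-68,-12,12,68):
  for rr in ((26,14) if x<60 else (26,)):
   for dx in (-3,3):
    p=proj(g,wd(np.c_[np.full(60,x+dx),rr*np.cos(a),32+rr*np.sin(a)]))[:,::-1]
    cv2.polylines(im,[np.int32(np.round((p+.5)*S*16-8))],True,(255,0,255),1,cv2.LINE_AA,4)
for z in (0,18):
    p=proj(g,wd([[80,32,z],[80,-32,z],[-80,-32,z],[-80,32,z]]))[:,::-1]
    cv2.polylines(im,[np.int32(np.round((p+.5)*S*16-8))],True,(0,255,0),1,cv2.LINE_AA,4)
cv2.imwrite("pics/s5o.png",cv2.resize(im[145*S:200*S,215*S:295*S],None,fx=2.4,fy=2.4))
```

```text
ball [ 0.45667908 -0.11402192  0.11751137]
tool -y dir [-0.17267409  0.98496576  0.00511051] pred [ 0.45441204 -0.11312236  0.11698375]
ball in tool [ 0.00207398 -0.1787252   0.16785175]
```

View pics/s5o.png

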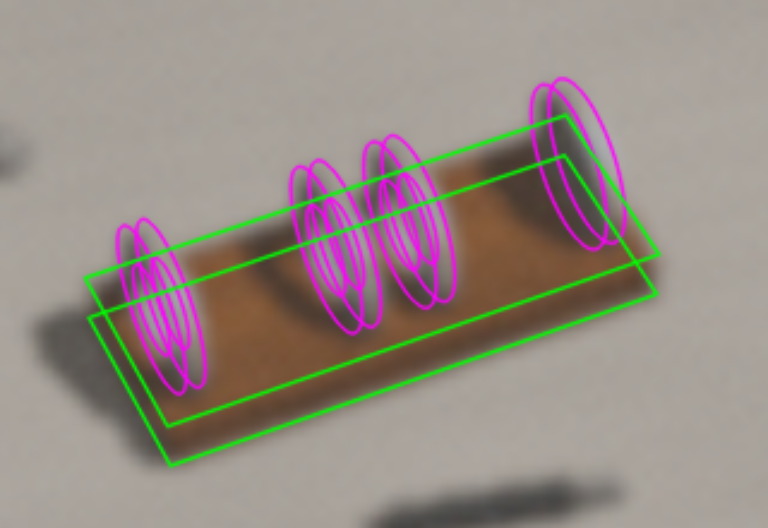

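Run:
```python
from station import *
from h import *
plan(sense(),[.4875,-.2916,.2000],down(10),n=5)
```

```text
0 0 17.6 -0.0003 0.0007 0; 0 -0.1 17.6 -0.0002 0.0007 -0.0001; 0 0 17.5 -0.0003 0.0007 0; 0 0 17.6 -0.0003 0.0007 0; -0.1 -0.1 17.6 -0.0002 0.0007 -0.0001
rows 5 end [ 0.48748303 -0.29157641  0.20000623]
```

Emit:
apply_moves --deltas "0 0 10 0 0 0; 0 0 25 0 0 0; 0 0 28 0 0 0; 0 0 17 0 0 0; 0 0 7.9 0 0 0"

```text
time: 9.83
tcp_pos: [0.4873, -0.2918, 0.199]
orientation: [-3.129, -0.273, 0.006]
wrist_force: [0.3, 0.1, -1.5]
gripper_width: 0.157
```

Emit:
apply_moves --deltas "0 0 0 0 0 0; 0 0 0 0 0 0; 0 -5 0 0 0 0; 0 -8 0 0 0 0; 0 -5 0 0 0 0"

```text
time: 10.25
tcp_pos: [0.4845, -0.2736, 0.2018]
orientation: [3.128, 0.274, -0.002]
wrist_force: [-0.3, -0.2, -1.7]
gripper_width: 0.155
```

```bash
cat > look.py <<'E'
from station import *
from h import *
import cv2,pickle,sys
n=sys.argv[1]
g=grab_frame("scene")
s=sense();print(s["time"],s["tcp_pos"],yawof(s),R.from_rotvec(s["orientation"]).as_matrix()[2,:2],s["wrist_force"],s["gripper_width"])
g2=grab_frame("top");w=grab_frame("wrist");pickle.dump((g,g2,w,s),open(n+".pkl","wb"))
a=cv2.resize(g["img"][130:220,180:320,::-1],None,fx=5.7,fy=5.7,interpolation=cv2.INTER_CUBIC)
cv2.imwrite(f"pics/{n}.png",a)
cv2.imwrite(f"pics/{n}w.png",w["img"][:,:,::-1])
E
python3 look.py a6
```

```text
10.3 [ 0.4842955  -0.27278516  0.2015438 ] 10.034770383986276 [-1.87281029e-03  6.80857375e-05] [-1.00167591  1.46110588 -1.85536649] 0.15234920376898614
```

View pics/a6.png

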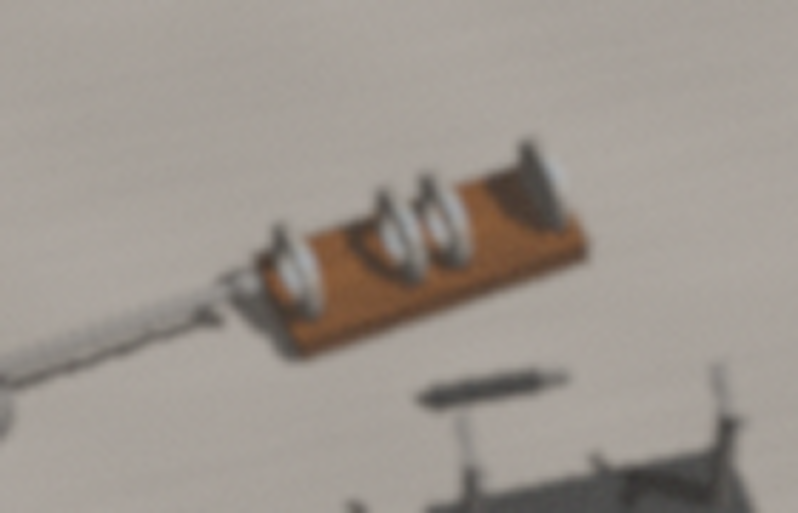

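Emit:
apply_moves --deltas "0 -10 0.3 0 0 0; 0 -10 0.3 0 0 0; 0 -10 0.3 0 0 0; 0 -10 0 0 0 0; 0 -10 0 0 0 0"

```text
time: 10.82
tcp_pos: [0.4755, -0.2239, 0.1998]
orientation: [3.129, 0.274, -0.004]
wrist_force: [-1.0, 0.3, -1.0]
gripper_width: 0.156
```

Emit:
apply_moves --deltas "0 -10 0 0 0 0; 0 -10 0 0 0 0; 0 -10 0 0 0 0; 0 -6 0 0 0 0; 0 0 0 0 0 0"

```text
time: 11.23
tcp_pos: [0.4693, -0.1884, 0.1998]
orientation: [-3.129, -0.276, 0.004]
wrist_force: [-0.0, -0.4, -1.6]
gripper_width: 0.156
```

```bash
python3 look.py a7
```

```text
11.2833 [ 0.4695878  -0.1891799   0.19991323] 10.050796345703697 [-0.00213811  0.00032919] [ 0.50792274 -0.231496   -0.98565994] 0.1494204211394466
```

View pics/a7.png

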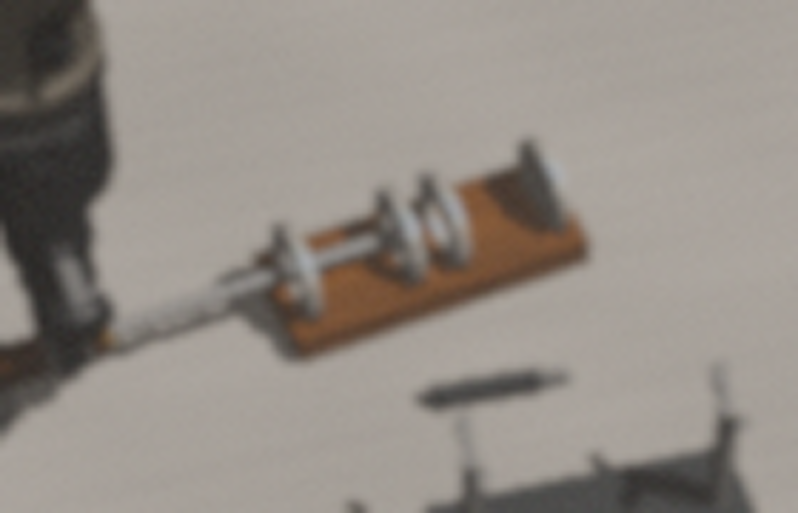

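View pics/a7w.png

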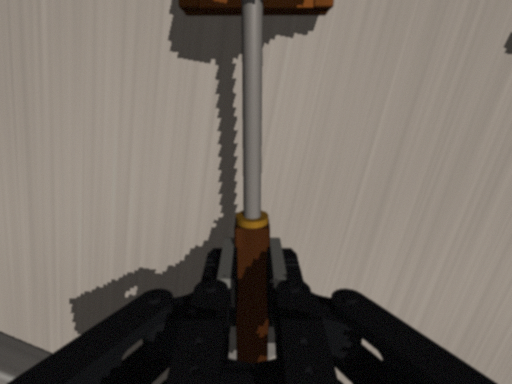

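Emit:
apply_moves --deltas "0 -9 0 0 0 0; 0 -10 0 0 0 0; 0 -10 0 0 0 0; 0 -10 0 0 0 0; 0 -7 0 0 0 0"

```text
time: 11.8
tcp_pos: [0.4611, -0.143, 0.1997]
orientation: [-3.129, -0.275, 0.004]
wrist_force: [0.6, 0.9, -0.7]
gripper_width: 0.153
```

```bash
python3 look.py a8
```

```text
11.85 [ 0.46092098 -0.1422085   0.1997351 ] 10.061924143523532 [-0.00325362 -0.00095767] [-0.83235485  2.07275327 -1.14271379] 0.15168086126333574
```

View pics/a8.png

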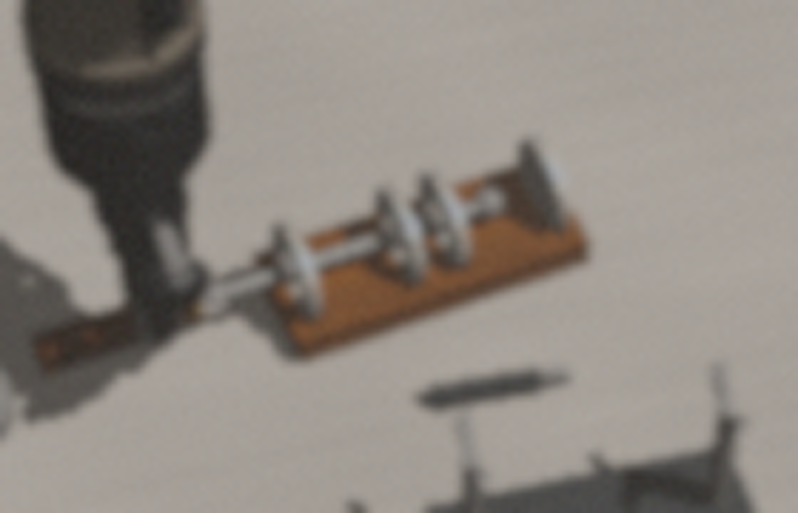

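View pics/a8w.png

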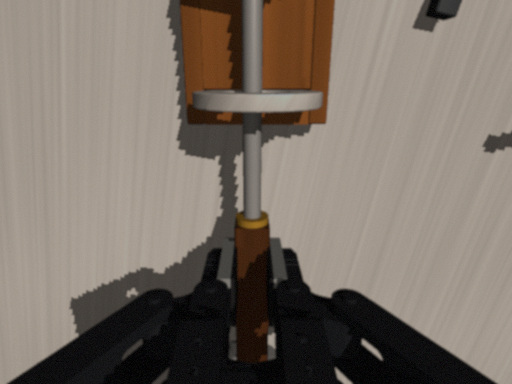

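Emit:
apply_moves --deltas "0 -5 0 0 0 0; 0 -4 0 0 0 0; 0 0 0 0 0 0; 0 0 -4 0 0 0; 0 0 -4 0 0 0"

```text
time: 12.37
tcp_pos: [0.4601, -0.1357, 0.208]
orientation: [3.129, 0.273, -0.004]
wrist_force: [-0.1, -1.2, -1.3]
gripper_width: 0.154
```

Emit:
apply_moves --deltas "0 0 -4 0 0 0; 0 0 -5 0 0 0; 0 0 -6 0 0 0; 0 0 -6 0 0 0; 0 0 -6 0 0 0"

```text
time: 12.78
tcp_pos: [0.4601, -0.1357, 0.2356]
orientation: [3.129, 0.273, -0.003]
wrist_force: [-0.7, 0.0, -2.0]
gripper_width: 0.151
```

```bash
python3 look.py a9
```

```text
12.8333 [ 0.46048397 -0.13578069  0.23660221] 9.991648070692419 [-0.00028875  0.00160612] [ 1.22914301 -0.19368065 -1.32449178] 0.15463884857250898
```

View pics/a9.png

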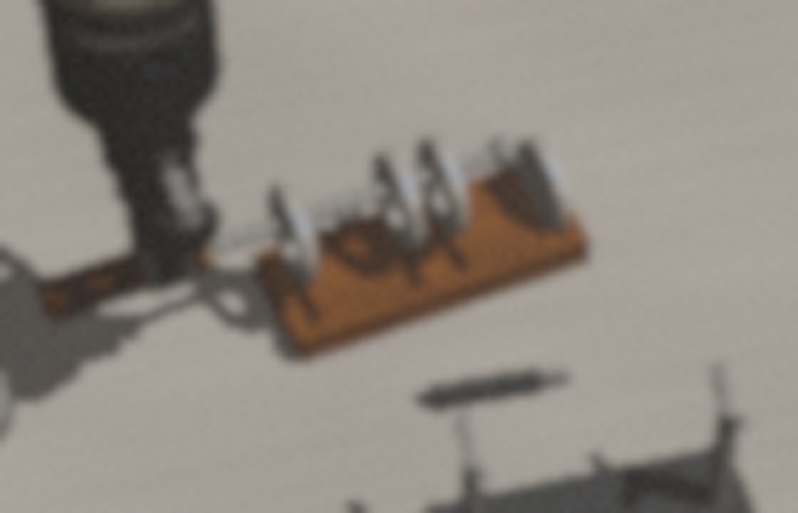

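View pics/a9w.png

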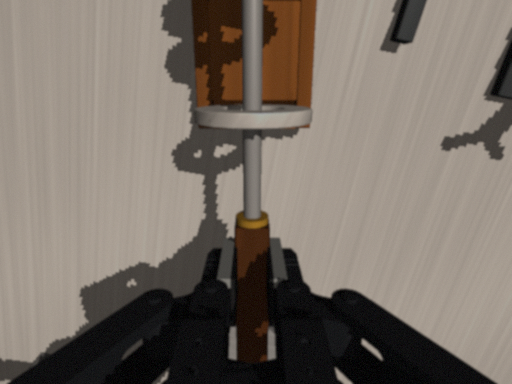

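Run:
```python
from station import *
from h import *
s=sense()
s["tcp_pos"][2]=.336
plan(s,[.6170,-.067,.336],down(-.5),n=14)
```

```text
11.9 -2.9 0 0.0001 0.0001 0.0131; 11.8 -3 0 0.0001 0 0.0131; 11.8 -3.2 0 0.0001 0.0001 0.013; 11.8 -3.4 -0.1 0 0.0001 0.0131; 11.7 -3.5 0 0.0001 0 0.0131
11.6 -3.6 0 0.0001 0.0001 0.0131; 11.7 -3.8 0 0.0001 0 0.0131; 11.5 -4 0 0.0001 0.0001 0.013; 11.5 -4.1 0 0.0001 0.0001 0.0131; 11.5 -4.3 0 0 0 0.0131
11.4 -4.4 0 0.0001 0.0001 0.0131; 11.3 -4.6 0 0.0001 0.0001 0.0131; 11.3 -4.7 0 0.0001 0 0.0131; 11.2 -4.8 0 0.0001 0.0001 0.013; 0 0 0 0 0 0
rows 14 end [ 0.61697748 -0.06702302  0.33598869]
```

Emit:
apply_moves --deltas "0 0 -6 0 0 0; 0 0 -10 0 0 0; 0 0 -15 0 0 0; 0 0 -17 0 0 0; 0 0 -18 0 0 0"

```text
time: 13.35
tcp_pos: [0.46, -0.1354, 0.3013]
orientation: [-3.129, -0.274, 0.005]
wrist_force: [1.0, -0.6, -1.8]
gripper_width: 0.156
```

Emit:
apply_moves --deltas "0 0 -14 0 0 0; 0 0 -10 0 0 0; 0 0 -7 0 0 0; 0 0 -3 0 0 0; 0 0 0 0 0 0"

```text
time: 13.77
tcp_pos: [0.4603, -0.1355, 0.3352]
orientation: [3.129, 0.274, -0.002]
wrist_force: [-0.3, 0.2, -1.7]
gripper_width: 0.154
```

Emit:
apply_moves --deltas "4 -1 0 0 0 0; 8 -2 0 0 0 0.0131; 11.8 -3.2 0 0 0 0.0131; 11.8 -3.4 0 0 0 0.0131; 11.7 -3.5 0 0 0 0.0131"

```text
time: 14.18
tcp_pos: [0.5056, -0.1149, 0.3337]
orientation: [-3.136, -0.19, 0.006]
wrist_force: [-0.2, -0.4, -2.5]
gripper_width: 0.154
```

Emit:
apply_moves --deltas "11.6 -3.6 0 0 0 0.0131; 11.7 -3.8 0 0 0 0.0131; 11.5 -4 0 0 0 0.0131; 11.5 -4.1 0 0 0 0.0131; 11.5 -4.3 0 0 0 0.0131"

```text
time: 14.6
tcp_pos: [0.5613, -0.0896, 0.3333]
orientation: [-3.14, -0.088, 0.007]
wrist_force: [0.5, 0.2, -2.4]
gripper_width: 0.151
```

Emit:
apply_moves --deltas "11.4 -4.4 0 0 0 0.0131; 11.3 -4.6 0 0 0 0.0131; 11.3 -4.7 0 0 0 0.0131; 11.2 -4.8 0 0 0 0.0131; 6 -1.5 0 0 0 0.0131"

```text
time: 15.02
tcp_pos: [0.6121, -0.0675, 0.3331]
orientation: [-3.141, 0.014, 0.006]
wrist_force: [0.1, 0.1, -2.0]
gripper_width: 0.156
```

Emit:
apply_moves --deltas "4 -1 0 0 0 0; 0 0 0 0 0 0; 0 0 0 0 0 0; 0 0 0 0 0 0; 0 0 0 0 0 0"

```text
time: 15.43
tcp_pos: [0.6148, -0.0677, 0.3345]
orientation: [3.141, -0.015, -0.004]
wrist_force: [-0.2, 0.4, -2.4]
gripper_width: 0.157
```

```bash
sed -i 's/130:220,180:320/150:250,210:350/' look.py; python3 look.py b1
python3 - <<'E'
import pickle,cv2
g,t,w,s=pickle.load(open("b1.pkl","rb"))
cv2.imwrite("pics/b1t.png",cv2.resize(t["img"][120:260,190:340,::-1],None,fx=4.2,fy=4.2,interpolation=cv2.INTER_CUBIC))
E
```

```text
15.4833 [ 0.6148514  -0.06766348  0.33458226] -0.5339406437930744 [-0.00214186  0.00071039] [ 0.17140691 -0.52042437 -1.22023602] 0.156005073220562
```

View pics/b1.png

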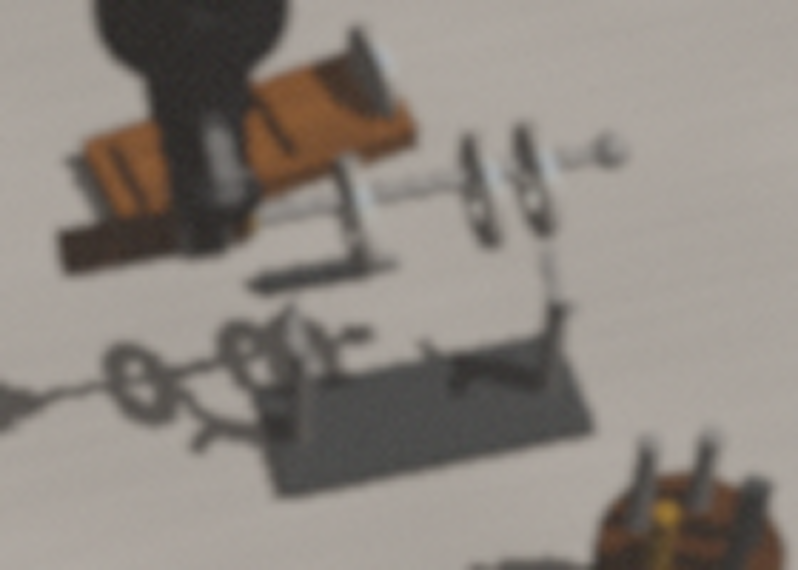

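View pics/b1w.png

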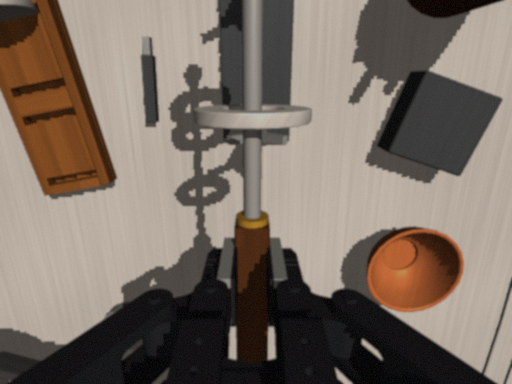

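View pics/b1t.png

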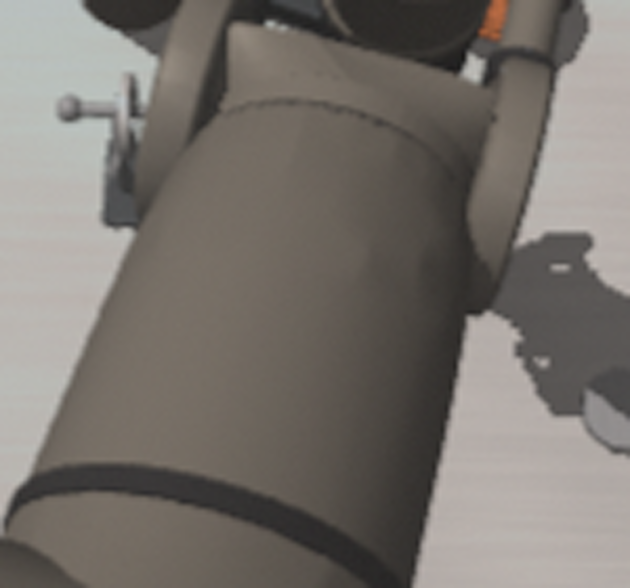

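Run:
```python
import pickle,cv2
from h import *
g,t,w,s=pickle.load(open("b1.pkl","rb"))
im=w["img"].astype(int)
for r in (20,60): print(r,212,im[r,212:245].sum(1).tolist(),im[r,262:300].sum(1).tolist())
cv2.imwrite("pics/b1wz.png",cv2.resize(w["img"][0:160,180:330,::-1],None,fx=3.7,fy=3.7,interpolation=cv2.INTER_CUBIC))
```

```text
20 212 [541, 529, 532, 525, 509, 472, 356, 228, 126, 71, 86, 72, 81, 83, 86, 87, 84, 70, 66, 79, 80, 75, 80, 88, 85, 70, 73, 74, 87, 102, 153, 210, 258] [246, 219, 202, 205, 202, 203, 209, 213, 207, 210, 203, 204, 206, 207, 204, 197, 204, 196, 198, 200, 205, 202, 204, 202, 193, 205, 200, 204, 200, 200, 255, 377, 481, 523, 523, 513, 514, 517]
60 212 [531, 540, 535, 539, 533, 521, 470, 358, 234, 186, 179, 194, 197, 191, 193, 198, 200, 196, 193, 187, 185, 187, 186, 198, 188, 194, 192, 194, 195, 191, 169, 191, 245] [229, 202, 200, 203, 205, 202, 200, 197, 191, 201, 191, 189, 194, 199, 193, 193, 189, 189, 198, 193, 197, 204, 196, 197, 196, 195, 198, 200, 220, 317, 443, 508, 524, 523, 512, 519, 518, 517]
```

View pics/b1wz.png

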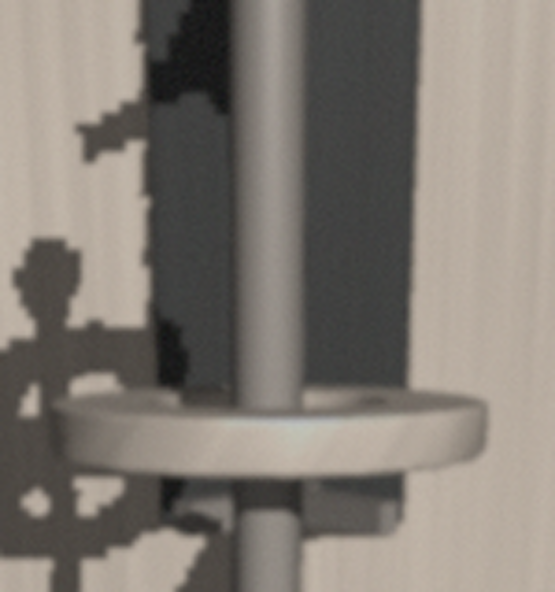

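Run:
```python
import pickle
from h import *
g,t,w,s=pickle.load(open("b1.pkl","rb"))
for r,a,b in [(20,218.5,292.9),(60,219.3,291.3)]:
    A=onz(w,(r,a),.008,s);B=onz(w,(r,b),.008,s);print(A,B,(A+B)/2,B[0]-A[0])
print(onz(w,(20,253),.166,s),onz(w,(170,252),.166,s))
print(onz(w,(143,272),.086,s))
```

```text
[0.58763992 0.0590932  0.008     ] [0.64830607 0.05852519 0.008     ] [0.617973   0.05880919 0.008     ] 0.06066615305306389
[0.58706197 0.02870133 0.008     ] [0.6478991  0.02814757 0.008     ] [0.61748054 0.02842445 0.008     ] 0.06083713100826582
[0.61539726 0.03439659 0.166     ] [ 0.61450364 -0.02468992  0.166     ]
[ 0.62780615 -0.02778787  0.086     ]
```

Emit:
apply_moves --deltas "2.3 0 6 0 0 0; 0 0 14 0 0 0; 0 0 16 0 0 0; 0 0 16 0 0 0; 0 0 14 0 0 0"

```text
time: 16.0
tcp_pos: [0.6172, -0.0675, 0.2671]
orientation: [3.141, -0.014, -0.004]
wrist_force: [0.2, -0.3, -2.2]
gripper_width: 0.155
```

Emit:
apply_moves --deltas "0 0 8 0 0 0; 0 0 5 0 0 0; 0 0 3 0 0 0; 0 0 0 0 0 0; 0 0 0 0 0 0"

```text
time: 16.42
tcp_pos: [0.6176, -0.0675, 0.2531]
orientation: [3.141, -0.014, -0.001]
wrist_force: [0.1, -0.0, -2.6]
gripper_width: 0.154
```

```bash
python3 look.py b2
```

```text
16.4667 [ 0.61759498 -0.06757043  0.25328037] -0.5191293839118098 [-0.00053597  0.000994  ] [ 0.3188489   0.75075406 -1.44279024] 0.1580421237820565
```

View pics/b2.png

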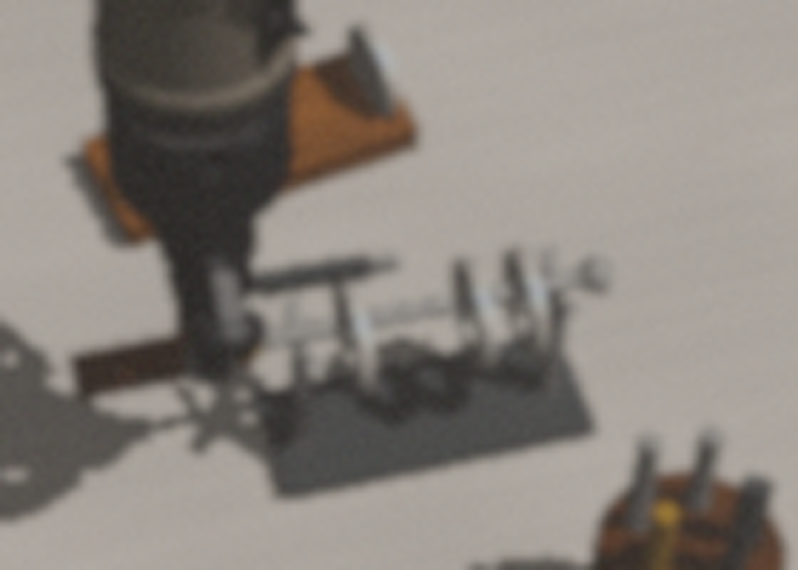

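View pics/b2w.png

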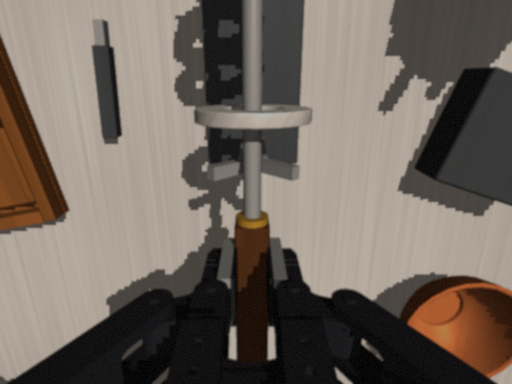

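Emit:
apply_moves --deltas "0 0 3 0 0 0; 0 0 3 0 0 0; 0 0 1.5 0 0 0; 0 0 1 0 0 0; 0 0 0 0 0 0"

```text
time: 16.98
tcp_pos: [0.6175, -0.0675, 0.2441]
orientation: [3.141, -0.014, -0.002]
wrist_force: [0.7, -0.1, -1.4]
gripper_width: 0.155
```

Emit:
apply_moves --deltas "0 0 0.5 0 0 0; 0 0 0.5 0 0 0; 0 0 0 0 0 0; 0 0 0 0 0 0; 0 0 0 0 0 0"

```text
time: 17.4
tcp_pos: [0.6176, -0.0675, 0.2434]
orientation: [3.141, -0.014, -0.001]
wrist_force: [2.4, 0.5, 2.9]
gripper_width: 0.152
```

```bash
python3 look.py b3
```

```text
17.45 [ 0.61759469 -0.06750993  0.24343798] -0.5189853759544427 [-0.00055651  0.00085877] [2.90480643 0.1070984  3.11025666] 0.15700664797951897
```

View pics/b3.png

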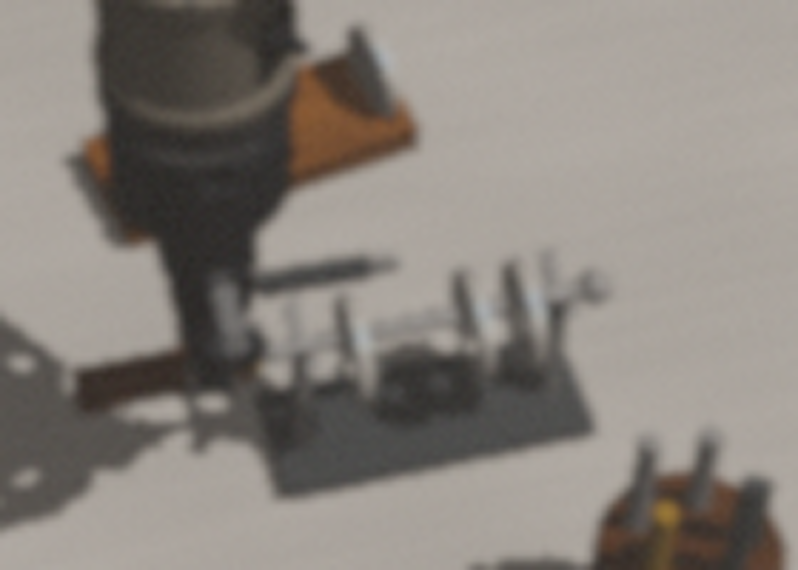

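View pics/b3w.png

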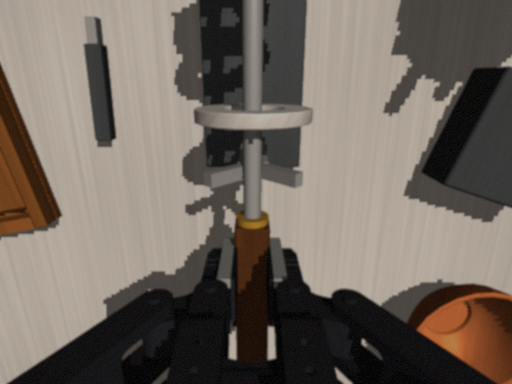

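Emit:
apply_moves --deltas "0 0 0 0 0 0; 0 0 0 0 0 0; 0 0 0 0 0 0; 0 0 0 0 0 0; 0 0 0 0 0 0" --force 20

```text
time: 17.97
tcp_pos: [0.6175, -0.0675, 0.2433]
orientation: [3.141, -0.014, -0.001]
wrist_force: [3.9, -0.4, 4.0]
gripper_width: 0.153
```

Emit:
apply_moves --deltas "0 0 0 0 0 0; 0 0 0 0 0 0; 0 0 0 0 0 0; 0 0 0 0 0 0; 0 0 0 0 0 0" --fingers 190

```text
time: 18.38
tcp_pos: [0.617, -0.0675, 0.2424]
orientation: [3.141, -0.014, -0.006]
wrist_force: [-0.2, 0.2, -0.3]
gripper_width: 0.26
```

Emit:
apply_moves --deltas "0 0 0 0 0 0; 0 0 0 0 0 0; 0 0 0 0 0 0; 0 0 0 0 0 0; 0 0 0 0 0 0" --fingers 100

```text
time: 18.8
tcp_pos: [0.6173, -0.0675, 0.243]
orientation: [3.141, -0.014, -0.003]
wrist_force: [-0.2, 0.1, 0.7]
gripper_width: 0.613
```

```bash
python3 look.py b4
```

```text
18.85 [ 0.61729359 -0.06748362  0.24297726] -0.5154272041617978 [-0.00202608  0.00066697] [ 0.31769511  0.05796876 -0.19135384] 0.6055717019562215
```

View pics/b4w.png

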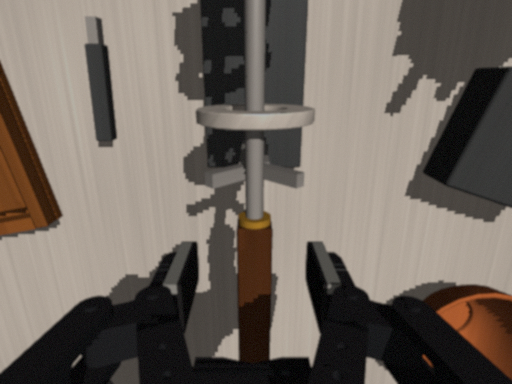

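View pics/b4.png

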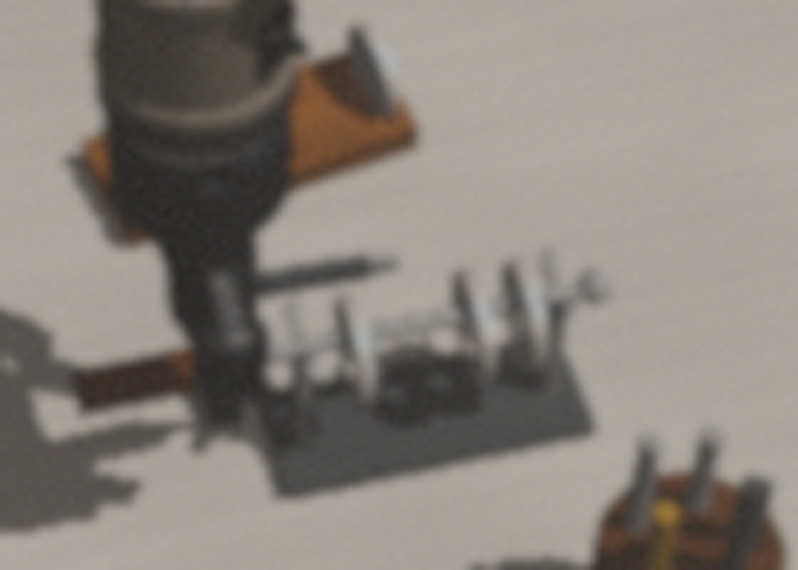

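Released and the rod sits in the notches. Retreat straight up, and back so the view opens.

Emit:
apply_moves --deltas "0 0 -8 0 0 0; 0 0 -15 0 0 0; 0 0 -25 0 0 0; 0 0 -30 0 0 0; 0 0 -30 0 0 0"

```text
time: 19.37
tcp_pos: [0.6173, -0.0674, 0.3524]
orientation: [3.141, -0.014, -0.004]
wrist_force: [1.5, -1.2, 0.1]
gripper_width: 0.608
```

Emit:
apply_moves --deltas "0 15 -20 0 0 0; 0 25 -10 0 0 0; 0 25 0 0 0 0; 0 15 0 0 0 0; 0 0 0 0 0 0"

```text
time: 19.78
tcp_pos: [0.6165, -0.1503, 0.3812]
orientation: [3.14, -0.019, -0.003]
wrist_force: [-1.1, 0.7, -0.1]
gripper_width: 0.611
```

```bash
python3 look.py b5
python3 - <<'E'
import pickle,cv2
g,t,w,s=pickle.load(open("b5.pkl","rb"))
cv2.imwrite("pics/b5s.png",cv2.resize(g["img"][:,:,::-1],(768,576),interpolation=cv2.INTER_CUBIC))
E
```

```text
19.8333 [ 0.61655442 -0.14872029  0.38072289] -0.6626537705364033 [-0.00276254  0.00023264] [-0.12397474 -0.48151585 -0.02856342] 0.6093919805919099
```

View pics/b5w.png

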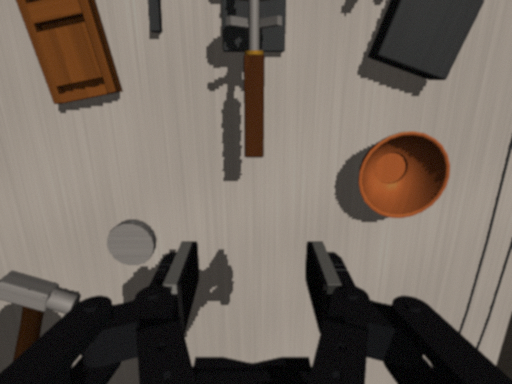

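View pics/b5.png

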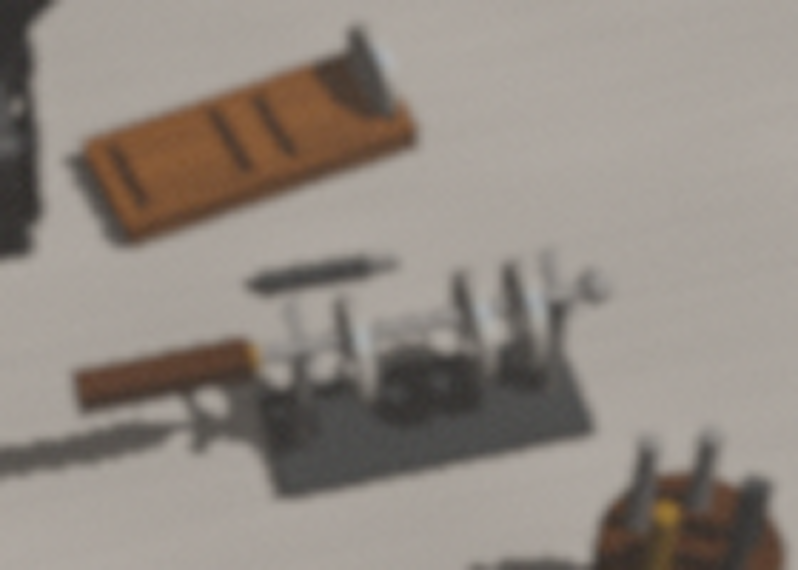

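View pics/b5s.png

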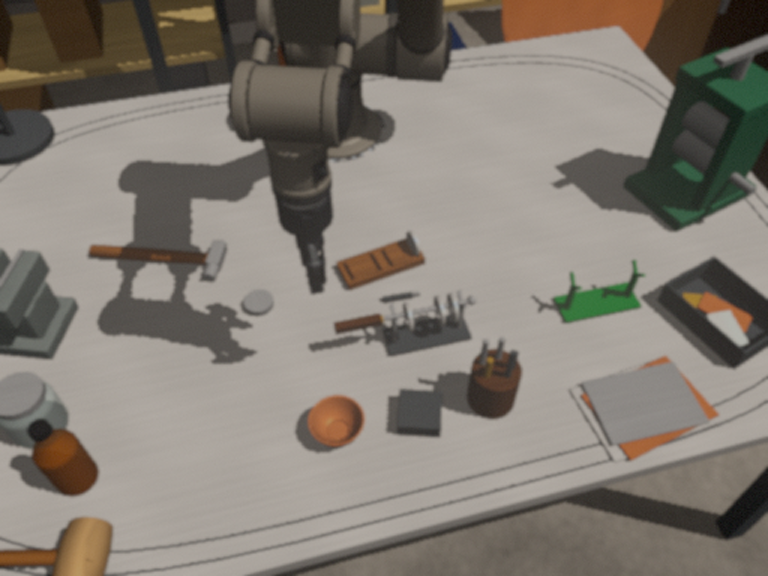

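Emit:
apply_moves --deltas "0 -15 0 0 0 0; 0 -25 0 0 0 0; 0 -30 0 0 0 0; 0 -25 0 0 0 0; 0 -10 0 0 0 0"

```text
time: 20.35
tcp_pos: [0.6174, -0.0373, 0.3809]
orientation: [-3.14, 0.008, 0.004]
wrist_force: [0.2, -0.3, -0.0]
gripper_width: 0.606
```

Emit:
apply_moves --deltas "0 -15 0 0 0 0; 0 -15 0 0 0 0; 0 -10 0 0 0 0; 0 0 0 0 0 0; 0 0 0 0 0 0"

```text
time: 20.77
tcp_pos: [0.6182, -0.0022, 0.3809]
orientation: [3.141, -0.013, -0.003]
wrist_force: [0.9, 0.4, 0.5]
gripper_width: 0.609
```

```bash
python3 look.py b6
python3 - <<'E'
import pickle,cv2
g,t,w,s=pickle.load(open("b6.pkl","rb"))
cv2.imwrite("pics/b6z.png",cv2.resize(w["img"][0:280,170:340,::-1],None,fx=2.1,fy=2.1,interpolation=cv2.INTER_CUBIC))
E
```

```text
20.8167 [ 0.61823464 -0.00276981  0.38086125] -0.5223607382722162 [-0.00205532  0.00108126] [-0.35637069  0.52512412 -0.07772724] 0.6071393469540893
```

View pics/b6z.png

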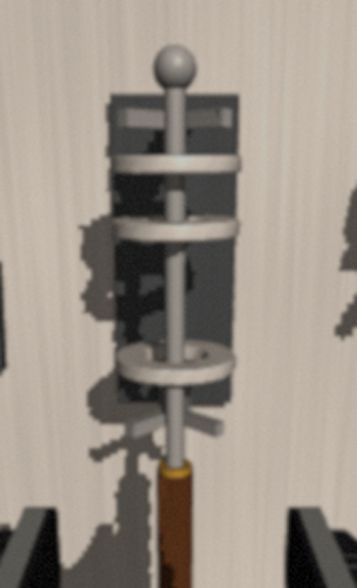

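Run:
```python
from station import *
print(finish_job())
```

```text
the job is handed in; nothing more can be done
None
```

The loaded rod is lying in the steel stand's two notches, and I handed the job in at about 21 s on the robot's clock, against the 61 s limit.

I picked up the rod by its handle and threaded it through the three rings from the end away from the solid disc. I lifted them off together, laid the rod in the stand and let go.

- **Rod and rings:** the last wrist and scene pictures show the shaft in both notches and the ball and handle outside the posts. All three rings hang free between the posts; the one nearest the tip has the smallest gap, about 8 mm by my reckoning from the lift position, not measured at the end.
- **Solid disc:** it still stands in its slot in the rack.
- **Other things on the bench:** the pictures show the tin, punch, hammer, bowl, block, pot and green look-alike stand where they were. I judged this by eye and did not measure it.
- **Forces:** the highest wrist force I read was about 9 N, while closing on the handle. The arm was clear of everything when I handed in.
- **Disagreement:** the ball's position from the cameras differed from the predicted one by about 2 mm, which is the calibration tolerance. No checks failed.

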